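# Fit the drive cog of a tabletop throwing wheel and zero its turns counter

## Task

Put the orange cog on the splined hub of the white wheel drive: turn it so that its wide slot meets the hub's wide master spline, and lower it gently, neither forced nor dropped, until it sits fully home and flat on the hub's shoulder. Then turn the black reset knob of the turns counter back to its zero stop. Let go of both and leave everything else on the bench where it stands.

Things in the scene. Friction and masses are not known exactly. Their poses are not given: they have to be found in the camera images.
- cog_center (a point): Loose orange cog, 0.2-0.4 kg, lying flat, boss up. Point: on its axis, half-way up (25 mm above its underside). Height 50 mm: a toothed plate 16 mm thick, 114 mm over the teeth, and on it a square boss 54 x 54 mm, 34 mm tall, to grip across its flats from above (fingertips stay above the plate). Own z = up the axis, flats face own +-x and +-y. A slotted bore runs right through.
- cog_slot (a point): The orange cog's wide master slot. Point: on own +x, 18 mm from the axis, at the underside; axes as cog_center. The bore is 28 mm across its lands, with four slots: the master on own +x, 15 mm wide, out to 21.5 mm from the axis (a white paint mark runs outwards from it over boss and plate); narrow ones on -x, +y and -y, 8.5 mm wide, out to 19 mm.
- hub_seat (a point): Fixed upright steel hub on the wheel drive; it does not turn. Point: on its axis, on top of its shoulder (dark disc 64 mm across), where the fitted cog's underside rests: cog_center is then 25 mm above it. Own z = up, own x towards the master spline. Round core 26 mm across, 56 mm tall above this point; its top 14 mm is a plain pilot without splines, the last 8 mm of it tapering to 17 mm.
- hub_key (a point): The hub's wide brass master spline, red on top. Point: on its top end, on the hub's +x, 16 mm from the axis, 42 mm above hub_seat; axes as hub_seat. It is 12 mm wide, out to 20 mm; three narrow splines (6 mm, out to 17.5 mm) are on -x, +y and -y. All run 42 mm up from the shoulder. The cog goes down only with its +x along the hub's, within about 4 degrees; else it rests on the spline tops.
- drive: Fixed white round base of the tabletop throwing wheel (wheel head off), 190 mm across, 60 mm high, that carries the hub. Origin: centre of its underside on the bench.
- knob_grip (a point): Black reset knob on the grey turns counter (fixed box 130 x 130 mm, 45 mm high). Bar grip 66 mm long, 16 mm wide, 36 mm tall, on a disc 72 mm across; its top is 90 mm above the bench. Point: on the knob's upright axis, 12 mm below the bar's top, 24 mm above the disc, where to pinch the bar. Own x = along the bar to the end with the white pointer line; turns with the knob.
- reset_knob (a joint): Angle of the reset knob in rad: 0 at its zero stop (white pointer at the red mark on the dial), growing clockwise seen from above, up to 2.4. Turn it anticlockwise to bring it to 0. Friction about 0.06 N m; it stays where it is left, and the stop is hard.
- spare_cog_center (a point): Loose blue spare cog, the same shape as the orange one; it stays on the bench. Point: on its axis, 25 mm above its underside.
- mug: Loose white mug, 80 mm across, 90 mm tall, handle on own +y. Origin: centre of its underside.
- glaze_jar: Loose terracotta-coloured glaze jar with yellow cap, 72 mm across, 85 mm tall. Origin: centre of its underside.
- bowl: Loose blue ceramic bowl, 120 mm across, 55 mm tall. Origin: centre of its underside.
- flask: Loose green drinking flask, 72 mm across, 200 mm tall. Origin: centre of its underside.
- brush_pot: Loose red pot of brushes, 72 mm across, 175 mm tall with the brushes. Origin: centre of its underside.
- wrench: Loose steel wrench, 150 mm long, lying flat along own x. Origin: at its middle.
- rolling_pin: Loose wooden rolling pin on two small rests, 320 mm long along own x, 52 mm tall. Origin: its middle, on the bench.
There are look-alikes about, which are no part of the job. Leave any blue look-alike of the part that bears knob_grip alone.

How it is judged:
On the way, in this order (a step that is already met when the one before it is completed fails the run):
1. the orange cog is fully home on the hub, flat on its shoulder (the knob not yet at zero) (z of cog_center in the frame of hub_seat between 0.02 and 0.028 m and horizontal distance between cog_center and hub_seat below 0.004 m and angle between cog_center's own z axis and vertical below 0.05 rad and value of joint reset_knob above 0.3 rad), for 0.2 s.
2. the reset knob is at its zero stop, the cog still home (z of cog_center in the frame of hub_seat between 0.02 and 0.028 m and horizontal distance between cog_center and hub_seat below 0.004 m and angle between cog_center's own z axis and vertical below 0.05 rad and value of joint reset_knob below 0.08 rad), for 0.2 s.
At the end, for the whole second after the job is handed in: The orange cog sits on the hub, its underside within 3 mm of the shoulder, its axis within 4 mm of the hub's and upright within 0.05 rad, at rest; the reset knob is within 0.08 rad of its zero stop (all of step 2 and linear speed of cog below 0.02 m/s); the robot touches nothing.
It fails at once if the cog is forced onto the hub (more than 60 N between them) (contact force between cog and hub above 60 N).
It fails at once if the cog is dropped down the hub (faster than 0.35 m/s on it) (horizontal distance between cog_center and hub_seat below 0.01 m and z of cog_center in the frame of hub_seat below 0.08 m and linear speed of cog above 0.35 m/s).
It fails at once if something else on the bench is shifted by more than 30 mm (distance of any of spare_cog_center, mug, glaze_jar, bowl, flask, brush_pot, wrench, rolling_pin from where it was at the start of the episode above 0.03 m).
It also fails if it takes over 51 s, if anything falls off the work surface, if the arm or the gripper's body presses on something with over 40 N, if the wrist force passes 120 N, or if a joint passes its speed limit or range.

## Robot

A 7-joint arm with a two-finger parallel gripper is mounted at the origin on the work surface. World frame = base frame: x ahead of the robot, y to its left, z up, the work surface at z = 0. Lengths are in m, angles in rad, forces in N, time in s.
With the tool pointing down it reaches from about 0.35 to 0.9 m from the base axis. Payload 8.1 kg.
Tool frame: the origin (TCP) lies on the mounting face of the last link; the fingertips stand 173 mm ahead of it and the grasp point (between the pads) lies 155 mm ahead of it; y points along the fingers, x is the direction in which the jaws open and shut, and the axes are right-handed (so a half turn about y gives the same grasp; the last joint's range is limited). The gripper opens to 85 mm and grips with 20 to 120 N. Pads are 22 mm wide; open, the fingers measure 114 mm over their backs; the gripper's body (76 mm by 85 mm) begins 54 mm behind the grasp point. The pads swing forward as they close: fully open they stand 13 mm farther back than shut.
Start: joints at [-1.383, 0.434, 0.025, 1.573, -0.012, 1.134, -0.075], TCP at [0.179, 0.599, 0.405] pointing down, gripper open.
Joint ranges: [-2.62, 2.62], [-0.44, 2.09], [-1.27, 1.32], [0.08, 2.57], [-1.32, 4.46], [0.12, 2], [-2.74, 2.74]. Speed limits (rad/s): [2.22, 2.22, 3.01, 3.01, 3.14, 3.14, 3.14].

## Interface

Orientations are given as [roll, pitch, yaw] about the fixed x, y, z axes, in that order (R = Rz(yaw) Ry(pitch) Rx(roll)).
In Python, from workcell import monitor, imaging, ticket gives the robot as it stands.
- The arm moves only by the tool step_arm, never from a script. Its argument "targets" is a list of rows, each an object of numbers: "grip": the opening, from -1 (shut) to 1 (fully open); "x", "y", "z": the shift along the tool's x, y, z in units of 20 mm (1.0 is 20 mm); "ax", "ay", "az": the turn, a rotation vector about the tool's x, y, z in units of pi rad (1.0 is pi rad). In form: [{"grip": .., "x": .., "y": .., "z": .., "ax": .., "ay": .., "az": ..}, ...]. A call has 1 to 20 rows; each row shifts and turns the pose as measured when the row begins, along the tool's axes as they then stand; what a row does not reach is not made up. A row lasts 1/12 s, in which the tool goes at most 41.7 mm and 7.16 degrees, less where a joint would pass 70% of its speed; a pose out of reach is approached as far as the arm can. A call with a number of a shift or a turn outside -1 to 1 is refused whole. A call with a gripper value outside its range is refused whole. The fingers move at their own pace and stop on an object; the grip force is fixed at half the most. Time passes only in rows, so rows that do not move let the fingers close. It gives the time, the measured TCP pose, the force and the opening at its end, in the units of the state.
- monitor.get_state(): the state, without advancing time (a new reading comes with each control period).
- imaging.get_image(name): name is "scene" or "top" or "wrist"; returns the picture (420x560x3 uint8, red, green, blue); there is no depth.
- imaging.get_calibration(name): a dict with "fx", "fy", "cx", "cy" (pixels), "R" (3x3) and "t" (3): a world point X has camera coordinates R X + t. Camera axes: x right, y down, z forward; pixel columns grow to the right and rows downward; lengths in m; the calibration is good to about 2 mm. A picture is of the moment at which its call begins: read the wrist's pose just before it. get_calibration takes no time and is no camera call; for the wrist camera it gives the pose at the moment of the call.
- ticket.sign_off(): hands the job in, once; it reports no verdict.
The state is a dict: "time": time; "q": joint angles; "joint_vel": joint speeds; "joint_efforts": joint torques, N m; "eef_pos": TCP position; "ee_rot": TCP orientation; "contact_force": force on the tool from outside, world axes, zero at the start; "wrist_torque": the same for the moment, N m; "width": finger opening in m.
Only numpy, scipy, OpenCV 4.12 (cv2) and the standard library are available. Lean on these libraries where they do the work, as an engineer would, in place of code of your own. Each camera call takes 0.05 s, during which the arm holds its last target. There are 200 camera calls.

## Working session

There is one attempt and no reset: what is moved stays moved. The work goes in short steps, Python scripts to look and compute and a tool call to move; the robot and the scene stay as the last step left them, time stands still between calls to the robot, and variables do not carry over. Pictures are saved under pics/ and viewed, about 8 in all and at most 12, crops included, and the job is handed in when it is done.

Besides the shell and the picture viewer there is one more tool, called after "Request:" as name(argument=value, ...) on one line, values as JSON. step_arm: Moves the arm, as the interface text tells. Shifts and turns lie within -1 to 1; 1 stands for 20 mm of shift or pi rad of turn. Its arguments: {"type":"object","properties":{"targets":{"type":"array"}},"required":["targets"]}

```bash
mkdir -p pics; cat > h.py <<'E'
import numpy as np, cv2
from workcell import monitor, imaging, ticket
from scipy.spatial.transform import Rotation as Ro
def snap(n,f):
    im=imaging.get_image(n); cv2.imwrite(f'pics/{f}.png',im[...,::-1]); c=imaging.get_calibration(n); np.savez(f'pics/{f}.npz',**c); return im,c
def load(f): return cv2.imread(f'pics/{f}.png')[...,::-1],dict(np.load(f'pics/{f}.npz'))
def ray(c,u,v,z):
    R=np.array(c['R']);t=np.array(c['t']);d=R.T@np.array([(u-c['cx'])/c['fx'],(v-c['cy'])/c['fy'],1]);o=-R.T@t
    return o+d*(z-o[2])/d[2]
def proj(c,X):
    p=np.array(c['R'])@np.array(X)+np.array(c['t']); return c['fx']*p[0]/p[2]+c['cx'],c['fy']*p[1]/p[2]+c['cy']
E
python3 - <<'E'
from h import *
s=monitor.get_state(); print(s)
for n in ('top','scene','wrist'):
    im,c=snap(n,n+'0'); R=np.array(c['R']); print(n,-R.T@np.array(c['t']),R[2],c['fx'])
E
```

```text
{'time': 0.0, 'q': array([-1.38260008,  0.43521244,  0.02501063,  1.57413118, -0.01157939,
        1.13400088, -0.07509801]), 'joint_vel': array([-0.00063097, -0.00053731,  0.00199479, -0.00179372,  0.00015922,
        0.00064709,  0.00137726]), 'joint_efforts': array([-8.08263376e-04, -6.70456052e+01,  1.02450069e+00, -3.16212058e+01,
        1.55047257e-02,  1.23951855e-02, -1.58877907e-05]), 'eef_pos': array([0.1791801 , 0.59850813, 0.40391956]), 'ee_rot': array([-1.57097603,  0.00159724,  1.27990634]), 'contact_force': array([-0.08717095, -0.68040679,  0.12514654]), 'wrist_torque': array([ 0.00094173, -0.0001226 ,  0.00595022]), 'width': 0.0855993623662082}
top [0.4243267  0.05870486 1.19825745] [ 0.10663209 -0.0269409  -0.99393349] 381.2121591847063
scene [1.43581754 0.05534514 0.68375025] [-0.82995555 -0.01306581 -0.55767649] 419.68645955777924
wrist [0.11207097 0.6187887  0.37388523] [ 0.26623578 -0.0803322  -0.96055466] 331.8415472991971
```

View pics/top0.png

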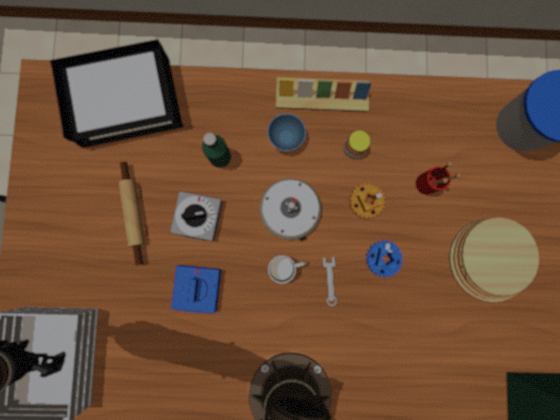

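View pics/scene0.png

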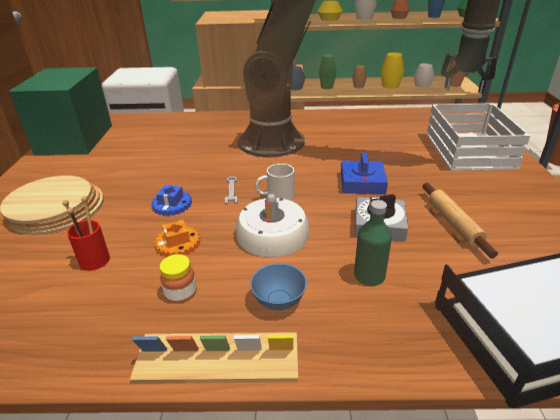

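Top view: the orange cog is at (367,201) and the blue spare at (385,259). The hub on the white drive is at (291,207). The grey counter with the black knob is at (196,216), and the blue look-alike is at (197,289). The orange cog and the grey box with the black knob fit the description; I'll confirm both in an enlarged crop.

```bash
python3 - <<'E'
from h import *
im,c=load('top0'); cr=im[165:255,165:395]; cv2.imwrite('pics/crop1.png',cv2.resize(cr,None,fx=3.45,fy=3.45,interpolation=cv2.INTER_CUBIC)[...,::-1])
for n,u,v,z in (('cog',367,201,.05),('hub',291,207,.11),('knob',195,215,.09)): print(n,ray(c,u,v,z))
hsv=cv2.cvtColor(im,cv2.COLOR_RGB2HSV)
E
```

```text
cog [ 0.58625727 -0.21891594  0.05      ]
hub [0.55375319 0.01556323 0.11      ]
knob [0.52451055 0.29280157 0.09      ]
```

View pics/crop1.png

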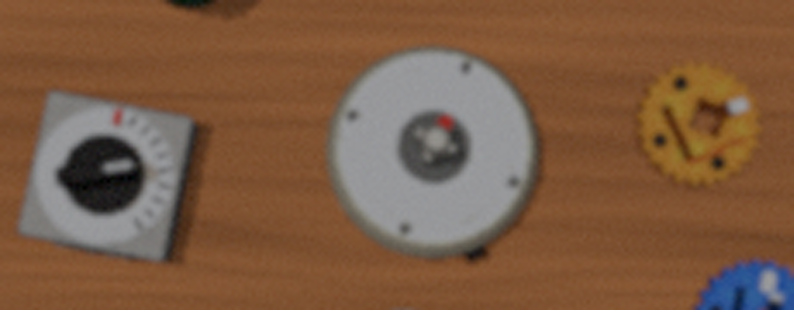

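Crop confirms it. The orange cog's white mark is at (737,105), the hub's red key at (446,122), and the black knob's pointer points right, with the red zero mark at (118,118). I'll turn the tool first, then travel.

Request:
step_arm(targets=[{"grip": 1, "ay": 0.039}, {"grip": 1, "ay": 0.039}, {"grip": 1, "ay": 0.039}, {"grip": 1, "ay": 0.039}, {"grip": 1, "ay": 0.039}, {"grip": 1, "ay": 0.039}, {"grip": 1, "ay": 0.039}, {"grip": 1, "ay": 0.039}, {"grip": 1, "ay": 0.039}, {"grip": 1, "ay": 0.039}, {"grip": 1, "ay": 0.039}, {"grip": 1, "ay": 0.039}, {"grip": 1, "ay": 0.039}, {"grip": 1, "ay": 0.039}, {"grip": 1, "ay": 0.039}, {"grip": 1, "ay": 0.039}, {"grip": 1, "ay": 0.039}, {"grip": 1, "ay": 0.039}, {"grip": 1, "ay": 0.039}])

```text
validation failed for argument at $.ta...
```

Request:
step_arm(targets=[{"grip": 1, "x": 0, "y": 0, "z": 0, "ax": 0, "ay": 0.039, "az": 0}, {"grip": 1, "x": 0, "y": 0, "z": 0, "ax": 0, "ay": 0.039, "az": 0}])

```text
time: 0.32
eef_pos: [0.1794, 0.5983, 0.4034]
ee_rot: [-1.571, 0.003, 1.031]
contact_force: [0.6, 0.3, 0.2]
width: 0.0854
```

Request:
step_arm(targets=[{"grip": 1, "x": -0.54, "y": 0, "z": -0.84, "ax": 0, "ay": 0.039, "az": 0}, {"grip": 1, "x": -0.43, "y": 0, "z": -0.9, "ax": 0, "ay": 0.039, "az": 0}, {"grip": 1, "x": -0.32, "y": 0, "z": -0.95, "ax": 0, "ay": 0.039, "az": 0}, {"grip": 1, "x": -0.2, "y": 0, "z": -0.98, "ax": 0, "ay": 0.039, "az": 0}, {"grip": 1, "x": -0.08, "y": 0, "z": -1, "ax": 0, "ay": 0.039, "az": 0}, {"grip": 1, "x": 0.04, "y": 0, "z": -1, "ax": 0, "ay": 0.039, "az": 0}, {"grip": 1, "x": 0.17, "y": 0, "z": -0.99, "ax": 0, "ay": 0.039, "az": 0}, {"grip": 1, "x": 0.28, "y": 0, "z": -0.96, "ax": 0, "ay": 0.039, "az": 0}, {"grip": 1, "x": 0.4, "y": 0, "z": -0.92, "ax": 0, "ay": 0.039, "az": 0}, {"grip": 1, "x": 0.51, "y": 0, "z": -0.86, "ax": 0, "ay": 0.039, "az": 0}, {"grip": 1, "x": 0.61, "y": 0, "z": -0.79, "ax": 0, "ay": 0.039, "az": 0}, {"grip": 1, "x": 0.7, "y": 0, "z": -0.71, "ax": 0, "ay": 0.039, "az": 0}, {"grip": 1, "x": 0.78, "y": 0, "z": -0.62, "ax": 0, "ay": 0.039, "az": 0}, {"grip": 1, "x": 0.85, "y": 0, "z": -0.52, "ax": 0, "ay": 0.039, "az": 0}, {"grip": 1, "x": 0.91, "y": 0, "z": -0.41, "ax": 0, "ay": 0.039, "az": 0}, {"grip": 1, "x": 0.95, "y": 0, "z": -0.3, "ax": 0, "ay": 0.039, "az": 0}, {"grip": 1, "x": 0.98, "y": 0, "z": -0.18, "ax": 0, "ay": 0.039, "az": 0}, {"grip": 1, "x": 1, "y": 0, "z": -0.06, "ax": 0, "ay": 0, "az": 0}])

```text
time: 1.82
eef_pos: [0.3333, 0.2589, 0.3997]
ee_rot: [-1.58, -0.003, -1.102]
contact_force: [0.6, 0.5, 0.3]
width: 0.0855
```

Request:
step_arm(targets=[{"grip": 1, "x": 0.98, "y": 0, "z": 0.22, "ax": 0, "ay": 0, "az": 0}, {"grip": 1, "x": 0.98, "y": 0, "z": 0.22, "ax": 0, "ay": 0, "az": 0}, {"grip": 1, "x": 0.98, "y": 0, "z": 0.22, "ax": 0, "ay": 0, "az": 0}, {"grip": 1, "x": 0.98, "y": 0, "z": 0.22, "ax": 0, "ay": 0, "az": 0}, {"grip": 1, "x": 0.98, "y": 0, "z": 0.22, "ax": 0, "ay": 0, "az": 0}, {"grip": 1, "x": 0.98, "y": 0, "z": 0.22, "ax": 0, "ay": 0, "az": 0}, {"grip": 1, "x": 0.98, "y": 0, "z": 0.22, "ax": 0, "ay": 0, "az": 0}, {"grip": 1, "x": 0.98, "y": 0, "z": 0.22, "ax": 0, "ay": 0, "az": 0}, {"grip": 1, "x": 0.98, "y": 0, "z": 0.22, "ax": 0, "ay": 0, "az": 0}, {"grip": 1, "x": 0.98, "y": 0, "z": 0.22, "ax": 0, "ay": 0, "az": 0}, {"grip": 1, "x": 0.98, "y": 0, "z": 0.22, "ax": 0, "ay": 0, "az": 0}, {"grip": 1, "x": 0.98, "y": 0, "z": 0.22, "ax": 0, "ay": 0, "az": 0}, {"grip": 1, "x": 0.98, "y": 0, "z": 0.22, "ax": 0, "ay": 0, "az": 0}, {"grip": 1, "x": 0.98, "y": 0, "z": 0.22, "ax": 0, "ay": 0, "az": 0}, {"grip": 1, "x": 0.98, "y": 0, "z": 0.22, "ax": 0, "ay": 0, "az": 0}, {"grip": 1, "x": 0, "y": 0, "z": 0, "ax": 0, "ay": 0, "az": 0}])

```text
time: 3.15
eef_pos: [0.5315, 0.0094, 0.3981]
ee_rot: [-1.583, -0.001, -1.104]
contact_force: [-0.4, -0.0, 0.5]
width: 0.0853
```

```bash
python3 - <<'E'
from h import *
im,c=snap('wrist','w1'); print(proj(c,[.554,.016,.116]),proj(c,[.554,.016,.06]))
E
```

```text
(np.float64(289.1573208345008), np.float64(178.61022399200073)) (np.float64(287.9013068731611), np.float64(167.2624915241697))
```

View pics/w1.png

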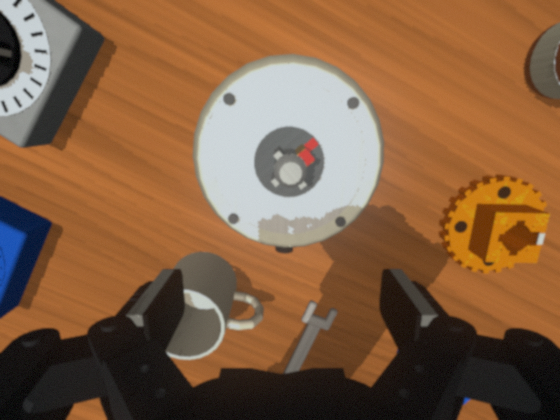

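The hub is visible: tip disc at (290,173), red key at (308,152), dark shoulder disc around (289,161). The cog is at (497,225).

```bash
python3 - <<'E'
from h import *
im,c=load('w1'); hsv=cv2.cvtColor(im,cv2.COLOR_RGB2HSV)
def blobs(m,amin=40):
    n,l,s,ct=cv2.connectedComponentsWithStats(m.astype(np.uint8)); return [(s[i].tolist(),ct[i].round(1).tolist(),l==i) for i in range(1,n) if s[i,4]>amin]
roi=np.zeros(im.shape[:2],bool); roi[100:225,235:345]=1
g=im.astype(int).max(2)
for name,m in (('red',roi&(hsv[...,1]>150)&((hsv[...,0]<8)|(hsv[...,0]>172))),('dark',roi&(g<115)&(hsv[...,1]<120)),('tip',roi&(g>140)&(hsv[...,1]<60)&(np.hypot(*(np.mgrid[:420,:560]-np.array([173,290])[:,None,None]))<16))):
    for s,ct,mm in blobs(m): 
        cn=np.argwhere(mm)[:,::-1].astype(np.float32); print(name,s,ct,cv2.minEnclosingCircle(cn), cv2.minAreaRect(cn))
# white drive
m=(hsv[...,1]<60)&(g>150); m=cv2.morphologyEx(m.astype(np.uint8),cv2.MORPH_OPEN,np.ones((5,5)))
for s,ct,mm in blobs(m,3000): print('white',s,ct,cv2.minEnclosingCircle(np.argwhere(mm)[:,::-1].astype(np.float32)))
cr=im[110:210,230:350]; cv2.imwrite('pics/c2.png',cv2.resize(cr,None,fx=5,fy=5,interpolation=cv2.INTER_CUBIC)[...,::-1])
E
```

```text
red [299, 139, 18, 25, 196] [307.8, 151.6] ((309.5, 151.0), 12.257750511169434) ((309.7500305175781, 151.25), (15.55634880065918, 20.50609588623047), 45.0)
dark [256, 128, 66, 67, 2221] [286.2, 159.2] ((288.6235656738281, 161.30038452148438), 33.586822509765625) ((288.5, 161.0), (66.0, 65.0), 90.0)
dark [336, 217, 9, 8, 65] [340.1, 220.7] ((340.19232177734375, 221.1923065185547), 4.731015205383301) ((340.0, 220.5), (7.0, 8.0), 90.0)
tip [279, 161, 23, 24, 432] [290.0, 172.6] ((290.0489501953125, 172.60488891601562), 11.745559692382812) ((290.0, 172.5), (23.0, 22.0), 90.0)
white [0, 0, 74, 117, 4320] [32.8, 50.7] ((20.041095733642578, 58.0), 61.36495590209961)
white [196, 58, 185, 188, 23073] [287.4, 149.9] ((287.1927490234375, 151.58938598632812), 94.39517211914062)
```

View pics/c2.png

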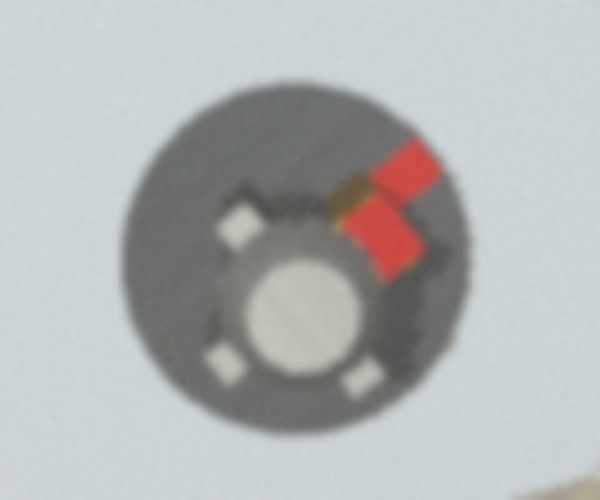

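```bash
python3 - <<'E'
from h import *
im,c=load('w1')
for h in (.06,.065,.07,.075,.08):
    print(h, ray(c,288.6,161.2,h)[:2].round(4), ray(c,290,172.6,h+.056)[:2].round(4), 'drive',ray(c,287.2,151.6,.06)[:2].round(4))
h=.07
P=lambda u,v: ray(c,u,v,h+.042)[:2]
k,o,a,b=P(306.4,157.6),P(275,182.6),P(278,155),P(302.4,185.4)
print('center',(a+b)/2,np.linalg.norm(k-o),np.linalg.norm(a-b)); print(np.degrees([np.arctan2(*(k-o)[::-1]),np.arctan2(*(a-b)[::-1])-np.pi/2]))
# cog rough
for z in (.05,.016): print(ray(c,497,225,z))
# knob from top
im,c=load('top0');f=lambda x,y:(165+x/3.45,165+y/3.45)
z=.09;C=ray(c,*f(103,173),z-.036)[:2];a=ray(c,*f(62,177),z)[:2];b=ray(c,*f(147,170),z)[:2];r=ray(c,*f(118,118),.045+.002)[:2]
print('knob',C,a,b,r,np.degrees([np.arctan2(*(b-a)[::-1]),np.arctan2(*(r-C)[::-1])]))
E
```

```text
0.06 [0.5593 0.018 ] [0.5584 0.0175] drive [0.5665 0.0231]
0.065 [0.5598 0.0184] [0.5591 0.018 ] drive [0.5665 0.0231]
0.07 [0.5604 0.0188] [0.5598 0.0185] drive [0.5665 0.0231]
0.075 [0.561  0.0192] [0.5605 0.019 ] drive [0.5665 0.0231]
0.08 [0.5615 0.0196] [0.5612 0.0195] drive [0.5665 0.0231]
center [0.55947802 0.01767349] 0.030874171672997282 0.030243068632465595
[-24.37635063 -24.32132467]
[ 0.59574262 -0.19922585  0.05      ]
[ 0.59593068 -0.22516849  0.016     ]
knob [0.52731675 0.30081448] [0.51971412 0.32721065] [0.52767774 0.25654822] [0.57676397 0.29171212] [-83.56993019 -10.43036768]
```

Request:
step_arm(targets=[{"grip": 1, "x": 0.93, "y": 0, "z": -0.33, "ax": 0, "ay": 0, "az": 0}, {"grip": 1, "x": 0.93, "y": 0, "z": -0.33, "ax": 0, "ay": 0, "az": 0}, {"grip": 1, "x": 0.93, "y": 0, "z": -0.33, "ax": 0, "ay": 0, "az": 0}, {"grip": 1, "x": 0.93, "y": 0, "z": -0.33, "ax": 0, "ay": 0, "az": 0}, {"grip": 1, "x": 0.93, "y": 0, "z": -0.33, "ax": 0, "ay": 0, "az": 0}, {"grip": 1, "x": 0.93, "y": 0, "z": -0.33, "ax": 0, "ay": 0, "az": 0}, {"grip": 1, "x": 0.93, "y": 0, "z": -0.33, "ax": 0, "ay": 0, "az": 0}, {"grip": 1, "x": 0.93, "y": 0, "z": -0.33, "ax": 0, "ay": 0, "az": 0}, {"grip": 1, "x": 0.93, "y": 0, "z": -0.33, "ax": 0, "ay": 0, "az": 0}, {"grip": 1, "x": 0.93, "y": 0, "z": -0.33, "ax": 0, "ay": 0, "az": 0}, {"grip": 1, "x": 0.93, "y": 0, "z": -0.33, "ax": 0, "ay": 0, "az": 0}, {"grip": 1, "x": 0.93, "y": 0, "z": -0.33, "ax": 0, "ay": 0, "az": 0}, {"grip": 1, "x": 0, "y": 0, "z": 0, "ax": 0, "ay": 0, "az": 0}])

```text
time: 4.28
eef_pos: [0.5603, -0.2182, 0.3939]
ee_rot: [-1.588, 0.013, -1.085]
contact_force: [-0.2, -0.3, -0.0]
width: 0.0849
```

```bash
python3 - <<'E'
from h import *
im,c=snap('wrist','w2'); u,v=map(int,proj(c,[.59,-.217,.03])); print(u,v)
x0,y0=max(u-75,0),max(v-75,0); cv2.imwrite('pics/c3.png',cv2.resize(im[y0:y0+150,x0:x0+150],None,fx=4,fy=4,interpolation=cv2.INTER_CUBIC)[...,::-1]); print(x0,y0)
E
```

```text
301 159
226 84
```

View pics/c3.png

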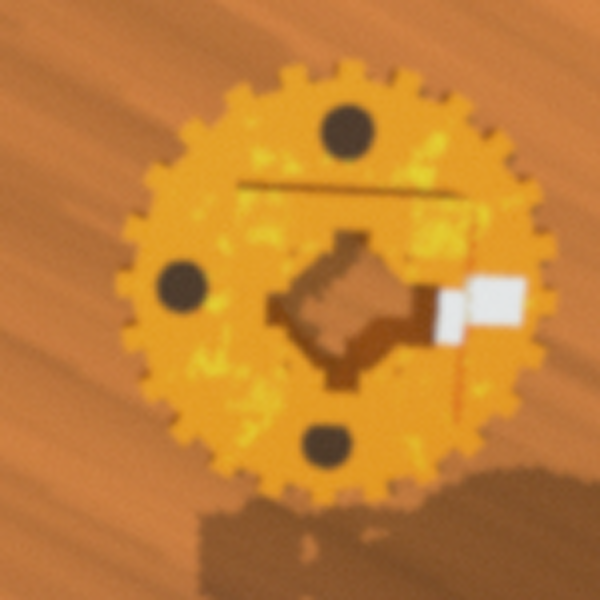

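The cog's bore centre is at about (312.6,161.8) in the full image. The white mark lies to the right, and the boss edge slopes about 3° in the image.

```bash
python3 - <<'E'
from h import *
im,c=load('w2'); s=monitor.get_state(); print(s['eef_pos'],s['ee_rot'])
P=lambda x,y,z: ray(c,226+x/4,84+y/4,z)[:2]
ang=lambda d: np.degrees(np.arctan2(d[1],d[0]))
print('top centre',P(346.5,311.3,.05))
hsv=cv2.cvtColor(im,cv2.COLOR_RGB2HSV); m=((hsv[...,0]>14)&(hsv[...,0]<28)&(hsv[...,1]>185)&(hsv[...,2]>150)).astype(np.uint8)
n,l,st,ct=cv2.connectedComponentsWithStats(m); i=1+st[1:,4].argmax(); (u,v),r=cv2.minEnclosingCircle(np.argwhere(l==i)[:,::-1].astype(np.float32))
print('teeth',u,v,r,ray(c,u,v,.014)[:2])
print('x slot',ang(P(435,315,.05)-P(267,308,.05)),'y slots',ang(P(352,232,.05)-P(342,390,.05))-90,'edge top',ang(P(475,200,.05)-P(238,185,.05)),'edge right',ang(P(475,200,.05)-P(458,422,.05))-90, np.linalg.norm(P(475,200,.05)-P(458,422,.05)), np.linalg.norm(P(475,200,.05)-P(238,185,.05)))
E
```

```text
[ 0.56053404 -0.21631684  0.39356869] [-1.58774907  0.01514939 -1.0840702 ]
top centre [ 0.59479177 -0.2252512 ]
teeth 310.18115234375 154.45652770996094 56.58562469482422 [ 0.597008   -0.22411759]
x slot -64.36646188133598 y slots -64.16419643554129 edge top -65.58373725856218 edge right -63.408076394874996 0.05186749436149488 0.05422560284392676
```

```bash
sed -i 's/    im=imaging.get_image(n); \(.*\) c=imaging.get_calibration(n); /    c=imaging.get_calibration(n); im=imaging.get_image(n); \1 /' h.py; cat >> h.py <<'E'
def need(pos,yaw):
    s=monitor.get_state(); R=Ro.from_euler('xyz',s['ee_rot']); d=R.inv().apply(np.array(pos)-s['eef_pos'])
    r=(R.inv()*Ro.from_euler('xyz',[-np.pi/2,0,yaw])).as_rotvec()
    print('at',s['eef_pos'].round(4),s['ee_rot'].round(4),'t',round(s['time'],2),'F',s['contact_force'].round(1),'w',s['width'].round(4)); print('need shift units',(d/.02).round(3),'turn units',(r/np.pi).round(4))
E
python3 - <<'E'
from h import *
snap('wrist','w3');im,c=snap('wrist','w3')
s=monitor.get_state(); print(s['eef_pos'],proj(c,[.56,.0185,.126]),proj(c,[.5955,-.225,.05]))
m3=imaging
hsv=cv2.cvtColor(im,cv2.COLOR_RGB2HSV)
for nm in('w2','w3'):
    a,ca=load(nm);h=cv2.cvtColor(a,cv2.COLOR_RGB2HSV);m=((h[...,0]>14)&(h[...,0]<28)&(h[...,1]>185)&(h[...,2]>150)).astype(np.uint8)
    n,l,st,ct=cv2.connectedComponentsWithStats(m); i=1+st[1:,4].argmax(); (u,v),r=cv2.minEnclosingCircle(np.argwhere(l==i)[:,::-1].astype(np.float32)); print(nm,u,v,ct[i],ray(ca,u,v,.014)[:2])
need([.575,-.218,.38],-1.12)
E
```

```text
[ 0.56098642 -0.21415076  0.39337493] (np.float64(-26.87197797430923), np.float64(51.37889592701734)) (np.float64(314.30204206026195), np.float64(162.17579768336435))
w2 310.18115234375 154.45652770996094 [308.24067437 153.56179477] [ 0.597008   -0.22411759]
w3 314.0087585449219 156.68946838378906 [311.93600954 155.76934287] [ 0.59712032 -0.22692267]Traceback (most recent call last):
  File "<stdin>", line 9, in <module>
  File "h.py", line 15, in need
    print('at',s['eef_pos'].round(4),s['ee_rot'].round(4),'t',round(s['time'],2),'F',s['contact_force'].round(1),'w',s['width'].round(4)); print('need shift units',(d/.02).round(3),'turn units',(r/np.pi).round(4))
                                                                                                                     ^^^^^^^^^^^^^^^^
AttributeError: 'float' object has no attribute 'round'
```

```bash
sed -i "s/s\['width'\].round(4)/round(s['width'],4)/" h.py; python3 - <<'E'
from h import *
need([.596,-.2275,.30],-1.12)
E
```

```text
at [ 0.561  -0.2142  0.3934] [-1.5872  0.0165 -1.0812] t 4.43 F [-0.1 -0.1 -0. ] w 0.0851
need shift units [1.489 4.624 1.307] turn units [ 0.0053  0.0124 -0.0051]
```

Request:
step_arm(targets=[{"grip": 1, "x": 0.3, "y": 0.8, "z": 0.26, "ax": 0.0053, "ay": 0.0124, "az": -0.0051}, {"grip": 1, "x": 0.3, "y": 0.92, "z": 0.26, "ax": 0, "ay": 0, "az": 0}, {"grip": 1, "x": 0.3, "y": 0.92, "z": 0.26, "ax": 0, "ay": 0, "az": 0}, {"grip": 1, "x": 0.3, "y": 0.92, "z": 0.26, "ax": 0, "ay": 0, "az": 0}, {"grip": 1, "x": 0.3, "y": 0.92, "z": 0.26, "ax": 0, "ay": 0, "az": 0}, {"grip": 1, "x": 0, "y": 0, "z": 0, "ax": 0, "ay": 0, "az": 0}, {"grip": 1, "x": 0, "y": 0, "z": 0, "ax": 0, "ay": 0, "az": 0}])

```text
time: 5.02
eef_pos: [0.6007, -0.2162, 0.3009]
ee_rot: [-1.565, 0.006, -1.108]
contact_force: [-0.7, 0.3, 1.1]
width: 0.0855
```

```bash
cat >> h.py <<'E'
def cog(im,c,z=.014):
    h=cv2.cvtColor(im,cv2.COLOR_RGB2HSV);m=((h[...,0]>14)&(h[...,0]<28)&(h[...,1]>185)&(h[...,2]>150)).astype(np.uint8)
    n,l,st,ct=cv2.connectedComponentsWithStats(m); i=1+st[1:,4].argmax(); (u,v),r=cv2.minEnclosingCircle(np.argwhere(l==i)[:,::-1].astype(np.float32)); print('teeth',u,v,r,ray(c,u,v,z)[:2]); return u,v
E
python3 - <<'E'
from h import *
im,c=snap('wrist','w4'); cog(im,c)
need([.596,-.2275,.20],-1.12)
E
```

```text
teeth 292.60125732421875 221.47021484375 71.3271255493164 [ 0.59732274 -0.2260671 ]
at [ 0.6007 -0.2158  0.3008] [-1.5648  0.0064 -1.1072] t 5.07 F [-0.4  0.8 -0.1] w 0.0851
need shift units [ 0.453  5.035 -0.501] turn units [-0.0019  0.0041 -0.0021]
```

View pics/w4.png

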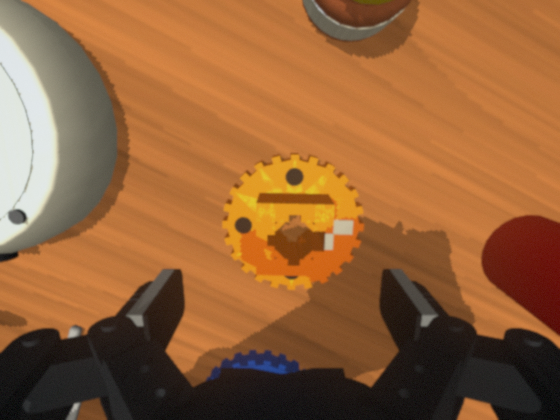

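The cog is at (293,221) between the open jaws (mid column about 282), with the mark to the right along the jaw axis. I'll correct and descend.

Request:
step_arm(targets=[{"grip": 1, "x": 0.25, "y": 0.5, "z": -0.25, "ax": -0.0019, "ay": 0.0041, "az": -0.0021}, {"grip": 1, "x": 0.22, "y": 0.7, "z": -0.22, "ax": 0, "ay": 0, "az": 0}, {"grip": 1, "x": 0, "y": 0.7, "z": 0, "ax": 0, "ay": 0, "az": 0}, {"grip": 1, "x": 0, "y": 0.6, "z": 0, "ax": 0, "ay": 0, "az": 0}, {"grip": 1, "x": 0, "y": 0, "z": 0, "ax": 0, "ay": 0, "az": 0}, {"grip": 1, "x": 0, "y": 0, "z": 0, "ax": 0, "ay": 0, "az": 0}])

```text
time: 5.57
eef_pos: [0.5952, -0.2292, 0.2502]
ee_rot: [-1.568, -0.004, -1.121]
contact_force: [0.2, -0.2, 0.4]
width: 0.0853
```

```bash
python3 - <<'E'
from h import *
im,c=snap('wrist','w5'); cog(im,c)
need([.597,-.2265,.194],-1.12)
E
```

```text
teeth 276.3038330078125 223.3144989013672 88.55664825439453 [ 0.59971183 -0.22442225]
at [ 0.5951 -0.2292  0.2502] [-1.5679 -0.0037 -1.1209] t 5.62 F [-0.7  0.1 -0.3] w 0.0853
need shift units [-0.089  2.811  0.137] turn units [-0.0009 -0.0003  0.0012]
```

```bash
python3 - <<'E'
from h import *
im,c=load('w5'); cv2.imwrite('pics/c5.png',cv2.resize(im[120:320,170:380],None,fx=3,fy=3,interpolation=cv2.INTER_CUBIC)[...,::-1])
E
```

```text
(no output)
```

View pics/c5.png

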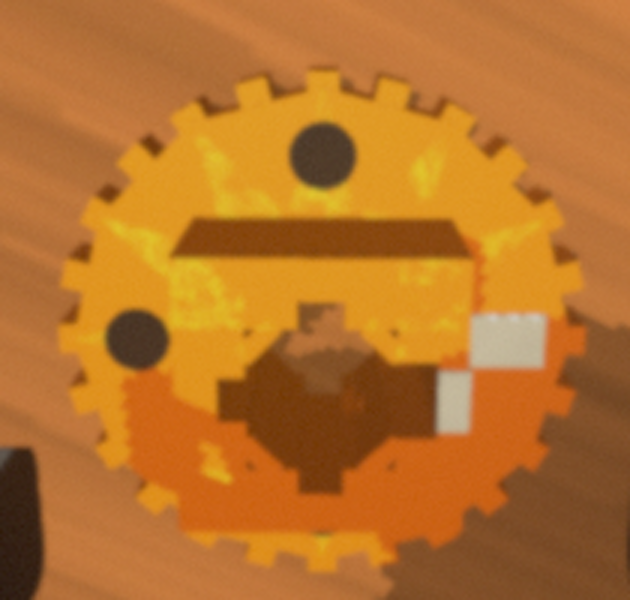

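```bash
python3 - <<'E'
from h import *
im,c=load('w5'); P=lambda x,y,z: ray(c,170+x/3,120+y/3,z)[:2]
print('bore',(P(321,303,.05)+P(321,494,.05))/2,'edges',(P(321,257,.05)+P(321,531,.05))/2,np.linalg.norm(P(321,257,.05)-P(321,531,.05)))
print('teeth',(P(321,70,.016)+P(321,570,.016))/2,'lr',(P(60,335,.016)+P(585,335,.016))/2, np.linalg.norm(P(60,335,.016)-P(585,335,.016)))
d=P(472,257,.05)-P(170,257,.05);print(np.arctan2(d[1],d[0]))
E
```

```text
bore [ 0.5944333  -0.22785458] edges [ 0.59472605 -0.2277146 ] 0.0541794917452886
teeth [ 0.59470004 -0.22734395] lr [ 0.59551761 -0.22737099] 0.11372243166419861
-1.1217625079466378
```

Boss, bore and teeth agree: centre (0.5947,-0.2276), yaw -1.122. Now I descend and grip.

Request:
step_arm(targets=[{"grip": 1, "x": -0.08, "y": 0.7, "z": 0.02, "ax": -0.0009, "ay": 0, "az": 0.0012}, {"grip": 1, "x": 0, "y": 0.7, "z": 0, "ax": 0, "ay": 0, "az": 0}, {"grip": 1, "x": 0, "y": 0.6, "z": 0, "ax": 0, "ay": 0, "az": 0}, {"grip": 1, "x": 0, "y": 0.5, "z": 0, "ax": 0, "ay": 0, "az": 0}, {"grip": 1, "x": 0, "y": 0.2, "z": 0, "ax": 0, "ay": 0, "az": 0}, {"grip": 1, "x": 0, "y": 0, "z": 0, "ax": 0, "ay": 0, "az": 0}, {"grip": 1, "x": 0, "y": 0, "z": 0, "ax": 0, "ay": 0, "az": 0}])

```text
time: 6.2
eef_pos: [0.5951, -0.2277, 0.1915]
ee_rot: [-1.57, -0.0, -1.121]
contact_force: [0.7, 0.3, -0.1]
width: 0.0855
```

```bash
python3 - <<'E'
from h import *
need([.5948,-.2276,.194],-1.121)
E
```

```text
at [ 0.5951 -0.2277  0.1915] [-1.5701e+00 -4.0000e-04 -1.1208e+00] t 6.2 F [ 0.7  0.3 -0.1] w 0.0855
need shift units [-0.013 -0.124 -0.012] turn units [-0.0002  0.0001  0.0001]
```

Request:
step_arm(targets=[{"grip": 1, "x": 0, "y": -0.1, "z": 0, "ax": 0, "ay": 0, "az": 0}, {"grip": -1, "x": 0, "y": 0, "z": 0, "ax": 0, "ay": 0, "az": 0}, {"grip": -1, "x": 0, "y": 0, "z": 0, "ax": 0, "ay": 0, "az": 0}, {"grip": -1, "x": 0, "y": 0, "z": 0, "ax": 0, "ay": 0, "az": 0}, {"grip": -1, "x": 0, "y": 0, "z": 0, "ax": 0, "ay": 0, "az": 0}, {"grip": -1, "x": 0, "y": 0, "z": 0, "ax": 0, "ay": 0, "az": 0}, {"grip": -1, "x": 0, "y": 0, "z": 0, "ax": 0, "ay": 0, "az": 0}, {"grip": -1, "x": 0, "y": 0, "z": 0, "ax": 0, "ay": 0, "az": 0}])

```text
time: 6.87
eef_pos: [0.5955, -0.2279, 0.1956]
ee_rot: [-1.568, -0.002, -1.121]
contact_force: [-0.0, 0.3, -2.6]
width: 0.0529
```

Request:
step_arm(targets=[{"grip": -1, "x": 0, "y": -0.3, "z": 0, "ax": 0, "ay": 0, "az": 0}, {"grip": -1, "x": 0, "y": -0.6, "z": 0, "ax": 0, "ay": 0, "az": 0}, {"grip": -1, "x": 0, "y": -0.8, "z": 0, "ax": 0, "ay": 0, "az": 0}, {"grip": -1, "x": 0, "y": -0.8, "z": 0, "ax": 0, "ay": 0, "az": 0}, {"grip": -1, "x": 0, "y": -0.8, "z": 0, "ax": 0, "ay": 0, "az": 0}, {"grip": -1, "x": 0, "y": -0.8, "z": 0, "ax": 0, "ay": 0, "az": 0}, {"grip": -1, "x": 0, "y": -0.8, "z": 0, "ax": 0, "ay": 0, "az": 0}, {"grip": -1, "x": 0, "y": -0.8, "z": 0, "ax": 0, "ay": 0, "az": 0}, {"grip": -1, "x": 0, "y": -0.8, "z": 0, "ax": 0, "ay": 0, "az": 0}, {"grip": -1, "x": 0, "y": -0.8, "z": 0, "ax": 0, "ay": 0, "az": 0}, {"grip": -1, "x": 0, "y": -0.6, "z": 0, "ax": 0, "ay": 0, "az": 0}, {"grip": -1, "x": 0, "y": -0.2, "z": 0, "ax": 0, "ay": 0, "az": 0}, {"grip": -1, "x": 0, "y": 0, "z": 0, "ax": 0, "ay": 0, "az": 0}])

```text
time: 7.95
eef_pos: [0.5926, -0.2288, 0.3753]
ee_rot: [-1.568, -0.003, -1.124]
contact_force: [0.5, 0.9, -3.8]
width: 0.053
```

```bash
python3 - <<'E'
from h import *
im,c=snap('wrist','w6')
cv2.imwrite('pics/c6.png',cv2.resize(im[120:360,160:400],None,fx=2.5,fy=2.5,interpolation=cv2.INTER_CUBIC)[...,::-1])
need([.560,.0185,.36],-.425+0.0)
E
```

```text
at [ 0.5925 -0.2289  0.3749] [-1.568  -0.0026 -1.1244] t 8.0 F [ 0.2 -0.1 -2.9] w 0.0529
need shift units [-11.861   0.726   3.871] turn units [-0.0006 -0.2226  0.0011]
```

View pics/c6.png

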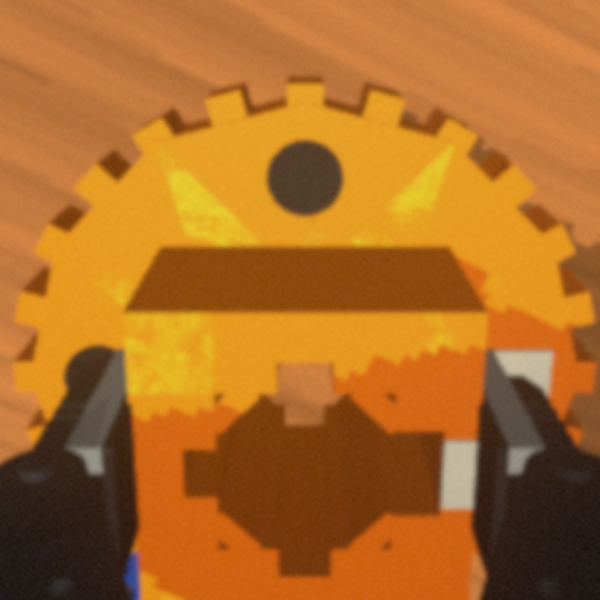

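```bash
python3 - <<'E'
from h import *
im,c=load('w6'); s=monitor.get_state(); R=Ro.from_euler('xyz',s['ee_rot'])
print('cogtop in tool frame; slot y length; x length; edge len')
for dz in (.142,.145,.148):
    z=s['eef_pos'][2]-dz; P=lambda x,y: ray(c,160+x/2.5,120+y/2.5,z)
    C=(P(304.6,362)+P(304.6,576))/2; print(dz,R.inv().apply(C-s['eef_pos']).round(4),np.linalg.norm(P(304.6,362)-P(304.6,576)),np.linalg.norm(P(184,474)-P(441,474)),np.linalg.norm(P(125,311)-P(487,311)))
    d=P(441,474)-P(184,474); print('yaw',np.arctan2(d[1],d[0]))
E
```

```text
cogtop in tool frame; slot y length; x length; edge len
0.142 [0.0003 0.142  0.0008] 0.03717050116924329 0.039468795046268774 0.05237927068099443
yaw -1.1255556347195335
0.145 [ 0.0003  0.145  -0.001 ] 0.03816262383759066 0.0405222617746152 0.053777332589213085
yaw -1.1255556347195332
0.148 [ 0.0003  0.148  -0.0029] 0.03915474650593804 0.041575728502961644 0.05517539449743178
yaw -1.1255556347195337
```

Request:
step_arm(targets=[{"grip": -1, "x": 0, "y": 0, "z": 0, "ax": 0, "ay": -0.037, "az": 0}, {"grip": -1, "x": 0, "y": 0, "z": 0, "ax": 0, "ay": -0.037, "az": 0}, {"grip": -1, "x": 0, "y": 0, "z": 0, "ax": 0, "ay": -0.037, "az": 0}, {"grip": -1, "x": 0, "y": 0, "z": 0, "ax": 0, "ay": -0.037, "az": 0}, {"grip": -1, "x": 0, "y": 0, "z": 0, "ax": 0, "ay": -0.037, "az": 0}, {"grip": -1, "x": 0, "y": 0, "z": 0, "ax": 0, "ay": -0.03, "az": 0}, {"grip": -1, "x": -0.4, "y": 0, "z": 0.25, "ax": 0, "ay": 0, "az": 0}, {"grip": -1, "x": -0.73, "y": 0, "z": 0.46, "ax": 0, "ay": 0, "az": 0}, {"grip": -1, "x": -0.73, "y": 0, "z": 0.46, "ax": 0, "ay": 0, "az": 0}, {"grip": -1, "x": -0.73, "y": 0, "z": 0.46, "ax": 0, "ay": 0, "az": 0}, {"grip": -1, "x": -0.73, "y": 0, "z": 0.46, "ax": 0, "ay": 0, "az": 0}, {"grip": -1, "x": -0.73, "y": 0, "z": 0.46, "ax": 0, "ay": 0, "az": 0}, {"grip": -1, "x": -0.73, "y": 0, "z": 0.46, "ax": 0, "ay": 0, "az": 0}, {"grip": -1, "x": -0.73, "y": 0, "z": 0.46, "ax": 0, "ay": 0, "az": 0}, {"grip": -1, "x": -0.73, "y": 0, "z": 0.46, "ax": 0, "ay": 0, "az": 0}, {"grip": -1, "x": -0.2, "y": 0, "z": 0.1, "ax": 0, "ay": 0, "az": 0}, {"grip": -1, "x": 0, "y": 0, "z": 0, "ax": 0, "ay": 0, "az": 0}, {"grip": -1, "x": 0, "y": 0, "z": 0, "ax": 0, "ay": 0, "az": 0}])

```text
time: 9.5
eef_pos: [0.4953, -0.0904, 0.3617]
ee_rot: [-1.575, 0.022, -0.455]
contact_force: [0.3, -0.2, -2.6]
width: 0.053
```

```bash
python3 - <<'E'
from h import *
im,c=snap('wrist','w7')
u,v=map(int,proj(c,[.56,.0185,.10])); print(u,v)
x0,y0=max(u-75,0),max(v-60,0); cv2.imwrite('pics/c7.png',cv2.resize(im[y0:y0+120,x0:x0+150],None,fx=5,fy=5,interpolation=cv2.INTER_CUBIC)[...,::-1]); print(x0,y0)
need([.560,.0185,.36],-.425)
E
```

```text
306 23
231 0
at [ 0.4954 -0.0907  0.3617] [-1.5751  0.0218 -0.4549] t 9.55 F [-0.5 -0.9 -3.1] w 0.053
need shift units [0.502 0.049 6.324] turn units [ 0.0013 -0.0095 -0.0069]
```

View pics/c7.png

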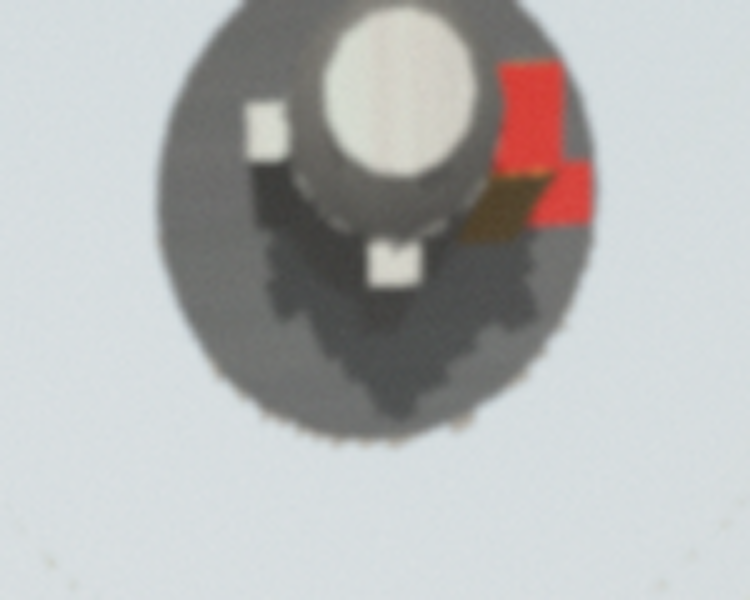

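```bash
python3 - <<'E'
from h import *
im,c=load('w7'); f=lambda x,y,z: ray(c,231+x/5,y/5,z)[:2]
for h in (.065,.068,.071,.074):
    k=f(531,117,h+.042);o=f(267,132,h+.042);b=f(395,263,h+.042);d=k-o; tip=f(400,91,h+.056)
    e=d/np.linalg.norm(d); # narrow centre r~15.25 (core 13..17.5), key r 16.5
    sl=(f(157,195,h)+f(597,195,h))/2; n=np.array([-e[1],e[0]])
    print(h,'tip',tip.round(4),'ko',np.linalg.norm(d).round(4),(o+e*.01525).round(4),'yaw',np.arctan2(d[1],d[0]).round(4),'-y spline r',(n@(tip-b)).round(4),'along',(e@(tip-b)).round(4),'shoulder bot r',n@(tip-f(380,442,h)), 'sh x',e@(sl-tip),np.linalg.norm(f(157,195,h)-f(597,195,h)))
E
```

```text
0.065 tip [0.5602 0.0158] ko 0.0317 [0.5603 0.0157] yaw -0.4091 -y spline r 0.0153 along 0.0001 shoulder bot r 0.03269358173911166 sh x 0.00010612531849196218 0.06353576422167626
0.068 tip [0.5597 0.0152] ko 0.0313 [0.56  0.015] yaw -0.4091 -y spline r 0.015 along 0.0 shoulder bot r 0.03216739658567495 sh x 0.00014755379690828326 0.06281977841860618
0.071 tip [0.5593 0.0146] ko 0.0309 [0.5597 0.0144] yaw -0.4091 -y spline r 0.0148 along 0.0 shoulder bot r 0.031641211432238185 sh x 0.0001889822753247067 0.062103792615535995
0.074 tip [0.5588 0.014 ] ko 0.0305 [0.5595 0.0137] yaw -0.4091 -y spline r 0.0145 along 0.0 shoulder bot r 0.031115026278801514 sh x 0.00023041075374103038 0.06138780681246602
```

```bash
python3 - <<'E'
from h import *
need([.5601,.0166,.345],-.413)
E
```

```text
at [ 0.4954 -0.0907  0.3617] [-1.5751  0.0218 -0.4549] t 9.55 F [-0.5 -0.9 -3.1] w 0.053
need shift units [0.564 0.798 6.244] turn units [ 0.0012 -0.0133 -0.007 ]
```

Request:
step_arm(targets=[{"grip": -1, "x": 0, "y": 0, "z": 0.2, "ax": 0.001, "ay": -0.013, "az": -0.007}, {"grip": -1, "x": 0.1, "y": 0, "z": 0.6, "ax": 0, "ay": 0, "az": 0}, {"grip": -1, "x": 0.1, "y": 0, "z": 0.8, "ax": 0, "ay": 0, "az": 0}, {"grip": -1, "x": 0.1, "y": 0, "z": 0.8, "ax": 0, "ay": 0, "az": 0}, {"grip": -1, "x": 0.1, "y": 0, "z": 0.8, "ax": 0, "ay": 0, "az": 0}, {"grip": -1, "x": 0.1, "y": 0, "z": 0.8, "ax": 0, "ay": 0, "az": 0}, {"grip": -1, "x": 0.1, "y": 0, "z": 0.8, "ax": 0, "ay": 0, "az": 0}, {"grip": -1, "x": 0.1, "y": 0, "z": 0.6, "ax": 0, "ay": 0, "az": 0}, {"grip": -1, "x": 0, "y": 0, "z": 0.2, "ax": 0, "ay": 0, "az": 0}, {"grip": -1, "x": 0, "y": 0, "z": 0, "ax": 0, "ay": 0, "az": 0}, {"grip": -1, "x": 0, "y": 0, "z": 0, "ax": 0, "ay": 0, "az": 0}])

```text
time: 10.47
eef_pos: [0.564, 0.0134, 0.36]
ee_rot: [-1.574, 0.0, -0.429]
contact_force: [-0.6, -0.1, -3.4]
width: 0.0529
```

```bash
python3 - <<'E'
from h import *
need([.5601,.0166,.330],-.413)
E
```

```text
at [0.564  0.0134 0.36  ] [-1.5739e+00  5.0000e-04 -4.2940e-01] t 10.47 F [-0.6 -0.1 -3.4] w 0.0529
need shift units [-0.243  1.502  0.069] turn units [ 0.001  -0.0052 -0.0002]
```

Request:
step_arm(targets=[{"grip": -1, "x": -0.24, "y": 0.3, "z": 0.07, "ax": 0.001, "ay": -0.005, "az": 0}, {"grip": -1, "x": 0, "y": 0.4, "z": 0, "ax": 0, "ay": 0, "az": 0}, {"grip": -1, "x": 0, "y": 0.4, "z": 0, "ax": 0, "ay": 0, "az": 0}, {"grip": -1, "x": 0, "y": 0.2, "z": 0, "ax": 0, "ay": 0, "az": 0}, {"grip": -1, "x": 0, "y": 0, "z": 0, "ax": 0, "ay": 0, "az": 0}, {"grip": -1, "x": 0, "y": 0, "z": 0, "ax": 0, "ay": 0, "az": 0}])

```text
time: 10.97
eef_pos: [0.5578, 0.0134, 0.3307]
ee_rot: [-1.572, 0.002, -0.418]
contact_force: [-0.1, -0.3, -2.6]
width: 0.053
```

```bash
python3 - <<'E'
from h import *
need([.5601,.0166,.322],-.413)
im,c=snap('scene','s1'); u,v=map(int,proj(c,[.56,.016,.1])); print(u,v,proj(c,[.56,.016,.121]),proj(c,[.56,.016,.135]))
cv2.imwrite('pics/c8.png',cv2.resize(im[v-65:v+55,u-75:u+75],None,fx=5,fy=5,interpolation=cv2.INTER_CUBIC)[...,::-1]); print(u-75,v-65)
E
```

```text
at [0.5578 0.0134 0.3307] [-1.5722  0.0023 -0.4177] t 10.97 F [-0.1 -0.3 -2.6] w 0.053
need shift units [0.04  0.434 0.191] turn units [ 0.0005 -0.0015 -0.0007]
271 201 (np.float64(270.8615174369219), np.float64(194.69036392662142)) (np.float64(270.67343481766596), np.float64(189.90833987190905))
196 136
```

View pics/c8.png

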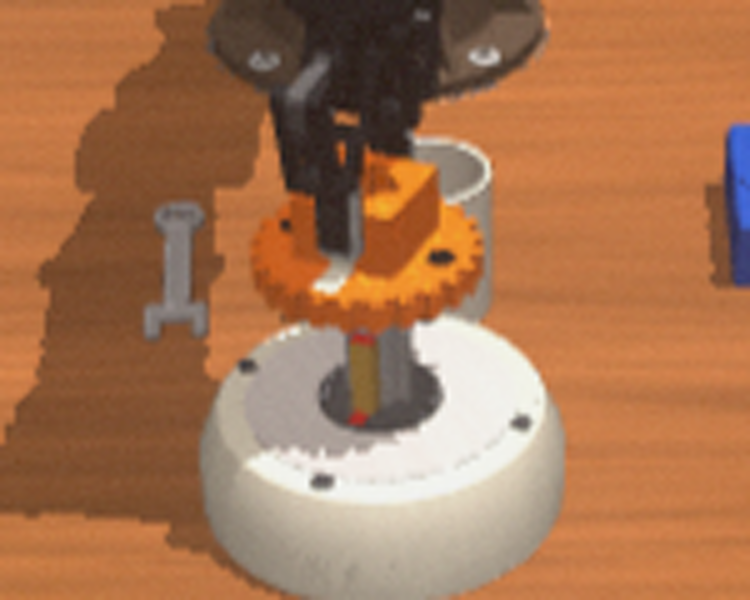

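Scene view: the key faces the camera, level with the cog's mark. The cog plate is centred at crop column 367 and the shoulder at 381, so the cog must go about 6 mm to +y. I'll cross-check with the earlier top and scene pictures.

```bash
python3 - <<'E'
from h import *
def big(m):
    n,l,st,ct=cv2.connectedComponentsWithStats(m.astype(np.uint8)); i=1+st[1:,4].argmax(); p=np.argwhere(l==i)[:,::-1].astype(np.float32); return p,st[i]
im,c=load('top0'); h=cv2.cvtColor(im,cv2.COLOR_RGB2HSV)
m=(h[...,0]>10)&(h[...,0]<30)&(h[...,1]>190)&(h[...,2]>130); m[:, :345]=0; m[:,390:]=0; m[:170]=0
p,s=big(m); (u,v),r=cv2.minEnclosingCircle(p); print('top cog',u,v,r,s,ray(c,u,v,.015)[:2],'true .5947 -.2276')
m=np.zeros(m.shape,bool); sub=im[185:230,268:315].max(2); m[185:230,268:315]=sub<120
p,s=big(m); print(s); hull=cv2.convexHull(p); (u,v),r=cv2.minEnclosingCircle(p); print('top shoulder',u,v,r,cv2.fitEllipse(hull)[:2],ray(c,u,v,.065)[:2])
im,c=load('s1')
x0,y0=196,136; g=im.max(2).astype(int)
for row in range(212,222): 
    r=np.where(g[row,245:300]<130)[0]+245; print(row,r.min() if len(r) else None,r.max() if len(r) else None,end='; ')
h=cv2.cvtColor(im,cv2.COLOR_RGB2HSV);m=(h[...,0]>5)&(h[...,0]<28)&(h[...,1]>200)&(h[...,2]>140);m[:, :240]=0;m[:,300:]=0;m[:165]=0;m[205:]=0
p,s=big(m);print('\nscene cog',s)
for y in (.0125,.016,.019,.022): print(y,proj(c,[.56,y,.065])[0],proj(c,[.56,y,.136])[0])
E
```

```text
top cog 374.5 206.0 2.6926822662353516 [372 205   6   4  11] [ 0.57602227 -0.25120679] true .5947 -.2276
[280 197  21  21 310]
top shoulder 290.2591552734375 207.07591247558594 10.559322357177734 ((290.26568603515625, 207.16331481933594), (20.41694450378418, 20.9311580657959)) [0.55881034 0.01599362]
212 260 283; 213 260 283; 214 260 283; 215 260 283; 216 260 283; 217 260 282; 218 261 282; 219 261 280; 220 263 299; 221 264 277; 
scene cog [246 167  46  33 710]
0.0125 270.21754548581487 269.2385396407677
0.016 271.5864633753953 270.65989154005615
0.019 272.7599144871576 271.8782933465637
0.022 273.93345138179546 273.09678763668904
```

```bash
python3 - <<'E'
from h import *
need([.5599,.0177,.312],-.415)
E
```

```text
at [0.5579 0.0134 0.3307] [-1.5723  0.0023 -0.4177] t 11.02 F [-0.4 -0.2 -2.9] w 0.053
need shift units [0.008 0.936 0.239] turn units [ 0.0005 -0.0008 -0.0007]
```

Request:
step_arm(targets=[{"grip": -1, "x": 0, "y": 0, "z": 0.2, "ax": 0.0005, "ay": -0.0008, "az": -0.0007}, {"grip": -1, "x": 0, "y": 0.2, "z": 0.04, "ax": 0, "ay": 0, "az": 0}, {"grip": -1, "x": 0, "y": 0.2, "z": 0, "ax": 0, "ay": 0, "az": 0}, {"grip": -1, "x": 0, "y": 0.2, "z": 0, "ax": 0, "ay": 0, "az": 0}, {"grip": -1, "x": 0, "y": 0.2, "z": 0, "ax": 0, "ay": 0, "az": 0}, {"grip": -1, "x": 0, "y": 0, "z": 0, "ax": 0, "ay": 0, "az": 0}])

```text
time: 11.52
eef_pos: [0.5606, 0.0183, 0.314]
ee_rot: [-1.569, -0.002, -0.415]
contact_force: [-0.7, -0.3, -3.0]
width: 0.053
```

```bash
python3 - <<'E'
from h import *
need([.5599,.0177,.304],-.415)
print(monitor.get_state()['wrist_torque'].round(2))
E
```

```text
at [0.5606 0.0183 0.314 ] [-1.5693 -0.0019 -0.4148] t 11.52 F [-0.7 -0.3 -3. ] w 0.053
need shift units [-0.02   0.502 -0.041] turn units [-0.0005  0.0001  0.0006]
[-0.   -0.01 -0.08]
```

Request:
step_arm(targets=[{"grip": -1, "x": -0.02, "y": 0.1, "z": -0.02, "ax": -0.0005, "ay": 0, "az": 0.0006}, {"grip": -1, "x": 0, "y": 0.12, "z": 0, "ax": 0, "ay": 0, "az": 0}, {"grip": -1, "x": 0, "y": 0.12, "z": 0, "ax": 0, "ay": 0, "az": 0}])

```text
time: 11.77
eef_pos: [0.5601, 0.018, 0.3067]
ee_rot: [-1.571, 0.0, -0.415]
contact_force: [-0.5, 0.8, -2.5]
width: 0.0531
```

Request:
step_arm(targets=[{"grip": -1, "x": 0, "y": 0.1, "z": 0, "ax": 0, "ay": 0, "az": 0}, {"grip": -1, "x": 0, "y": 0, "z": 0, "ax": 0, "ay": 0, "az": 0}])

```text
time: 11.93
eef_pos: [0.56, 0.0179, 0.304]
ee_rot: [-1.571, 0.001, -0.415]
contact_force: [-0.4, -0.4, -2.9]
width: 0.0532
```

```bash
python3 - <<'E'
from h import *
need([.5602,.0179,.300],-.415)
print(monitor.get_state()['wrist_torque'].round(2))
E
```

```text
at [0.56   0.0179 0.304 ] [-1.5715e+00  5.0000e-04 -4.1500e-01] t 11.93 F [-0.4 -0.4 -2.9] w 0.0532
need shift units [0.012 0.201 0.004] turn units [ 0.0002 -0.     -0.0002]
[-0.02 -0.02  0.04]
```

No contact, and the bore should now be around the pilot. Continuing gently.

Request:
step_arm(targets=[{"grip": -1, "x": 0, "y": 0.1, "z": 0, "ax": 0, "ay": 0, "az": 0}, {"grip": -1, "x": 0, "y": 0.1, "z": 0, "ax": 0, "ay": 0, "az": 0}, {"grip": -1, "x": 0, "y": 0.05, "z": 0, "ax": 0, "ay": 0, "az": 0}])

```text
time: 12.18
eef_pos: [0.5601, 0.0178, 0.2988]
ee_rot: [-1.571, 0.0, -0.415]
contact_force: [0.3, 0.5, -3.4]
width: 0.0527
```

Request:
step_arm(targets=[{"grip": -1, "x": 0, "y": 0.1, "z": 0, "ax": 0, "ay": 0, "az": 0}, {"grip": -1, "x": 0, "y": 0.1, "z": 0, "ax": 0, "ay": 0, "az": 0}])

```text
time: 12.35
eef_pos: [0.5602, 0.0178, 0.2947]
ee_rot: [-1.571, -0.0, -0.415]
contact_force: [0.3, 0.4, -3.9]
width: 0.0529
```

Request:
step_arm(targets=[{"grip": -1, "x": 0, "y": 0.1, "z": 0, "ax": 0, "ay": 0, "az": 0}, {"grip": -1, "x": 0, "y": 0.12, "z": 0, "ax": 0, "ay": 0, "az": 0}, {"grip": -1, "x": 0, "y": 0.12, "z": 0, "ax": 0, "ay": 0, "az": 0}])

```text
time: 12.6
eef_pos: [0.5603, 0.0179, 0.2873]
ee_rot: [-1.571, -0.001, -0.415]
contact_force: [-0.3, 0.6, -3.1]
width: 0.053
```

Request:
step_arm(targets=[{"grip": -1, "x": 0, "y": 0.12, "z": 0, "ax": 0, "ay": 0, "az": 0}, {"grip": -1, "x": 0, "y": 0.12, "z": 0, "ax": 0, "ay": 0, "az": 0}, {"grip": -1, "x": 0, "y": 0.12, "z": 0, "ax": 0, "ay": 0, "az": 0}])

```text
time: 12.85
eef_pos: [0.5602, 0.0179, 0.2792]
ee_rot: [-1.571, -0.0, -0.415]
contact_force: [0.7, -0.6, -2.0]
width: 0.0526
```

Request:
step_arm(targets=[{"grip": -1, "x": 0, "y": 0.12, "z": 0, "ax": 0, "ay": 0, "az": 0}, {"grip": -1, "x": 0, "y": 0.12, "z": 0, "ax": 0, "ay": 0, "az": 0}])

```text
time: 13.02
eef_pos: [0.5602, 0.0179, 0.2738]
ee_rot: [-1.571, -0.0, -0.415]
contact_force: [-0.1, -0.4, -3.2]
width: 0.053
```

Free, low-force insertion. On towards the shoulder, more slowly.

Request:
step_arm(targets=[{"grip": -1, "x": 0, "y": 0.1, "z": 0, "ax": 0, "ay": 0, "az": 0}, {"grip": -1, "x": 0, "y": 0.06, "z": 0, "ax": 0, "ay": 0, "az": 0}, {"grip": -1, "x": 0, "y": 0.05, "z": 0, "ax": 0, "ay": 0, "az": 0}])

```text
time: 13.27
eef_pos: [0.5602, 0.0179, 0.2687]
ee_rot: [-1.571, 0.0, -0.415]
contact_force: [0.0, -0.3, -3.0]
width: 0.053
```

Request:
step_arm(targets=[{"grip": -1, "x": 0, "y": 0.05, "z": 0, "ax": 0, "ay": 0, "az": 0}, {"grip": -1, "x": 0, "y": 0.05, "z": 0, "ax": 0, "ay": 0, "az": 0}])

```text
time: 13.43
eef_pos: [0.5602, 0.0179, 0.2665]
ee_rot: [-1.571, 0.0, -0.415]
contact_force: [0.8, 0.5, -2.9]
width: 0.0528
```

Request:
step_arm(targets=[{"grip": -1, "x": 0, "y": 0.05, "z": 0, "ax": 0, "ay": 0, "az": 0}, {"grip": -1, "x": 0, "y": 0.05, "z": 0, "ax": 0, "ay": 0, "az": 0}])

```text
time: 13.6
eef_pos: [0.5602, 0.0179, 0.2644]
ee_rot: [-1.571, -0.0, -0.415]
contact_force: [-0.1, 0.2, -2.5]
width: 0.0532
```

Request:
step_arm(targets=[{"grip": -1, "x": 0, "y": 0.05, "z": 0, "ax": 0, "ay": 0, "az": 0}, {"grip": -1, "x": 0, "y": 0.05, "z": 0, "ax": 0, "ay": 0, "az": 0}])

```text
time: 13.77
eef_pos: [0.5603, 0.0179, 0.2623]
ee_rot: [-1.571, -0.0, -0.415]
contact_force: [-0.4, 0.2, -2.6]
width: 0.0531
```

Request:
step_arm(targets=[{"grip": -1, "x": 0, "y": 0.05, "z": 0, "ax": 0, "ay": 0, "az": 0}, {"grip": -1, "x": 0, "y": 0.05, "z": 0, "ax": 0, "ay": 0, "az": 0}])

```text
time: 13.93
eef_pos: [0.5603, 0.0179, 0.2602]
ee_rot: [-1.571, -0.0, -0.415]
contact_force: [-0.4, -0.4, -2.9]
width: 0.0534
```

Request:
step_arm(targets=[{"grip": -1, "x": 0, "y": 0.05, "z": 0, "ax": 0, "ay": 0, "az": 0}, {"grip": -1, "x": 0, "y": 0.05, "z": 0, "ax": 0, "ay": 0, "az": 0}])

```text
time: 14.1
eef_pos: [0.5603, 0.0177, 0.259]
ee_rot: [-1.57, -0.0, -0.415]
contact_force: [-10.5, 0.5, 27.7]
width: 0.0527
```

Request:
step_arm(targets=[{"grip": -1, "x": 0, "y": 0.05, "z": 0, "ax": 0, "ay": 0, "az": 0}])

```text
time: 14.18
eef_pos: [0.5603, 0.0176, 0.2591]
ee_rot: [-1.569, -0.0, -0.415]
contact_force: [-5.6, 0.4, 13.3]
width: 0.0528
```

Contact came at the expected shoulder height (TCP 0.259), so it's seated. Now release and rise.

Request:
step_arm(targets=[{"grip": 0.3, "x": 0, "y": 0, "z": 0, "ax": 0, "ay": 0, "az": 0}, {"grip": 0.6, "x": 0, "y": 0, "z": 0, "ax": 0, "ay": 0, "az": 0}, {"grip": 1, "x": 0, "y": 0, "z": 0, "ax": 0, "ay": 0, "az": 0}, {"grip": 1, "x": 0, "y": 0, "z": 0, "ax": 0, "ay": 0, "az": 0}, {"grip": 1, "x": 0, "y": 0, "z": 0, "ax": 0, "ay": 0, "az": 0}])

```text
time: 14.6
eef_pos: [0.5612, 0.0174, 0.2603]
ee_rot: [-1.568, -0.003, -0.415]
contact_force: [-0.8, 0.1, 0.5]
width: 0.0857
```

Request:
step_arm(targets=[{"grip": 1, "x": 0, "y": -0.3, "z": 0, "ax": 0, "ay": 0, "az": 0}, {"grip": 1, "x": 0, "y": -0.5, "z": 0, "ax": 0, "ay": 0, "az": 0}, {"grip": 1, "x": 0, "y": -0.8, "z": 0, "ax": 0, "ay": 0, "az": 0}, {"grip": 1, "x": 0, "y": -0.9, "z": 0, "ax": 0, "ay": 0, "az": 0}, {"grip": 1, "x": 0, "y": -0.9, "z": 0, "ax": 0, "ay": 0, "az": 0}, {"grip": 1, "x": 0, "y": -0.9, "z": 0, "ax": 0, "ay": 0, "az": 0}, {"grip": 1, "x": 0, "y": -0.9, "z": 0, "ax": 0, "ay": 0, "az": 0}, {"grip": 1, "x": 0, "y": -0.8, "z": 0, "ax": 0, "ay": 0, "az": 0}, {"grip": 1, "x": 0, "y": 0, "z": 0, "ax": 0, "ay": 0, "az": 0}])

```text
time: 15.35
eef_pos: [0.5602, 0.0163, 0.391]
ee_rot: [-1.569, -0.003, -0.417]
contact_force: [-0.2, -0.1, -0.4]
width: 0.085
```

```bash
python3 - <<'E'
from h import *
im,c=snap('wrist','w8'); s=monitor.get_state(); print(s['eef_pos'],s['ee_rot'],s['width'],cog(im,c,.08))
h=cv2.cvtColor(im,cv2.COLOR_RGB2HSV)
for z in (.12,.114): print(proj(c,[.56,.017,z]))
im2,c2=snap('scene','s2')
h=cv2.cvtColor(im2,cv2.COLOR_RGB2HSV);m=(h[...,0]>5)&(h[...,0]<28)&(h[...,1]>200)&(h[...,2]>140);m[:, :240]=0;m[:,300:]=0;m[:165]=0;m[230:]=0
n,l,st,ct=cv2.connectedComponentsWithStats(m.astype(np.uint8)); print(st[1+st[1:,4].argmax()],proj(c2,[.56,.016,.064]),proj(c2,[.56,.016,.089]),proj(c2,[.56+.057,.016,.064]))
E
```

```text
teeth 279.5227355957031 200.4427947998047 62.97433853149414 [0.56097259 0.01911333]
[0.55997553 0.01642118 0.38978651] [-1.56929528 -0.00218383 -0.41715283] 0.085734255698865 (279.5227355957031, 200.4427947998047)
(np.float64(279.29639647733484), np.float64(215.90519849955905))
(np.float64(279.32914309977446), np.float64(213.72928073799395))
[250 191  43  33 414] (np.float64(271.5990253385461), np.float64(213.4415943170772)) (np.float64(271.2810074385311), np.float64(205.35594954183227)) (np.float64(271.0815837089796), np.float64(226.92581372972535))
```

Request:
step_arm(targets=[{"grip": 1, "x": 0, "y": 0, "z": 0, "ax": 0, "ay": -0.039, "az": 0}, {"grip": 1, "x": 0, "y": 0, "z": 0, "ax": 0, "ay": -0.039, "az": 0}, {"grip": 1, "x": 0, "y": 0, "z": 0, "ax": 0, "ay": -0.039, "az": 0}, {"grip": 1, "x": 0, "y": 0, "z": 0, "ax": 0, "ay": -0.039, "az": 0}, {"grip": 1, "x": 0, "y": 0, "z": 0.5, "ax": 0, "ay": -0.01, "az": 0}, {"grip": 1, "x": 0, "y": 0, "z": 1, "ax": 0, "ay": 0, "az": 0}, {"grip": 1, "x": 0, "y": 0, "z": 1, "ax": 0, "ay": 0, "az": 0}, {"grip": 1, "x": 0, "y": 0, "z": 1, "ax": 0, "ay": 0, "az": 0}, {"grip": 1, "x": 0, "y": 0, "z": 1, "ax": 0, "ay": 0, "az": 0}, {"grip": 1, "x": 0, "y": 0, "z": 1, "ax": 0, "ay": 0, "az": 0}, {"grip": 1, "x": 0, "y": 0, "z": 1, "ax": 0, "ay": 0, "az": 0}, {"grip": 1, "x": 0, "y": 0, "z": 1, "ax": 0, "ay": 0, "az": 0}, {"grip": 1, "x": 0, "y": 0, "z": 1, "ax": 0, "ay": 0, "az": 0}, {"grip": 1, "x": 0, "y": 0, "z": 1, "ax": 0, "ay": 0, "az": 0}, {"grip": 1, "x": 0, "y": 0, "z": 1, "ax": 0, "ay": 0, "az": 0}, {"grip": 1, "x": 0, "y": 0, "z": 0.7, "ax": 0, "ay": 0, "az": 0}, {"grip": 1, "x": 0, "y": 0, "z": 0, "ax": 0, "ay": 0, "az": 0}])

```text
time: 16.87
eef_pos: [0.5258, 0.2577, 0.3748]
ee_rot: [-1.574, 0.024, 0.09]
contact_force: [0.3, -0.4, -0.2]
width: 0.0854
```

```bash
python3 - <<'E'
from h import *
need([.526,.297,.34],.112)
E
```

```text
at [0.5258 0.2577 0.3748] [-1.5736  0.0238  0.0903] t 16.87 F [ 0.3 -0.4 -0.2] w 0.0854
need shift units [0.228 1.729 1.959] turn units [ 0.0008 -0.0069 -0.0076]
```

Request:
step_arm(targets=[{"grip": 1, "x": 0.1, "y": 0.2, "z": 0.4, "ax": 0.0008, "ay": -0.0069, "az": -0.0076}, {"grip": 1, "x": 0.1, "y": 0.5, "z": 0.6, "ax": 0, "ay": 0, "az": 0}, {"grip": 1, "x": 0, "y": 0.5, "z": 0.5, "ax": 0, "ay": 0, "az": 0}, {"grip": 1, "x": 0, "y": 0.3, "z": 0.2, "ax": 0, "ay": 0, "az": 0}, {"grip": 1, "x": 0, "y": 0, "z": 0, "ax": 0, "ay": 0, "az": 0}, {"grip": 1, "x": 0, "y": 0, "z": 0, "ax": 0, "ay": 0, "az": 0}])

```text
time: 17.37
eef_pos: [0.524, 0.2945, 0.3387]
ee_rot: [-1.575, 0.007, 0.105]
contact_force: [0.5, 0.1, 0.1]
width: 0.0854
```

```bash
python3 - <<'E'
from h import *
im,c=snap('wrist','w9'); need([.526,.297,.235],.112); print(proj(c,[.526,.297,.09]))
cv2.imwrite('pics/c9.png',cv2.resize(im[60:360,90:490],None,fx=2,fy=2,interpolation=cv2.INTER_CUBIC)[...,::-1])
E
```

```text
at [0.524  0.2943 0.3387] [-1.5746  0.0067  0.1052] t 17.42 F [-0.2  0.5 -0.4] w 0.0853
need shift units [0.151 5.184 0.142] turn units [ 0.0012 -0.0022 -0.0021]
(np.float64(286.4327228229458), np.float64(220.14314425705777))
```

View pics/c9.png

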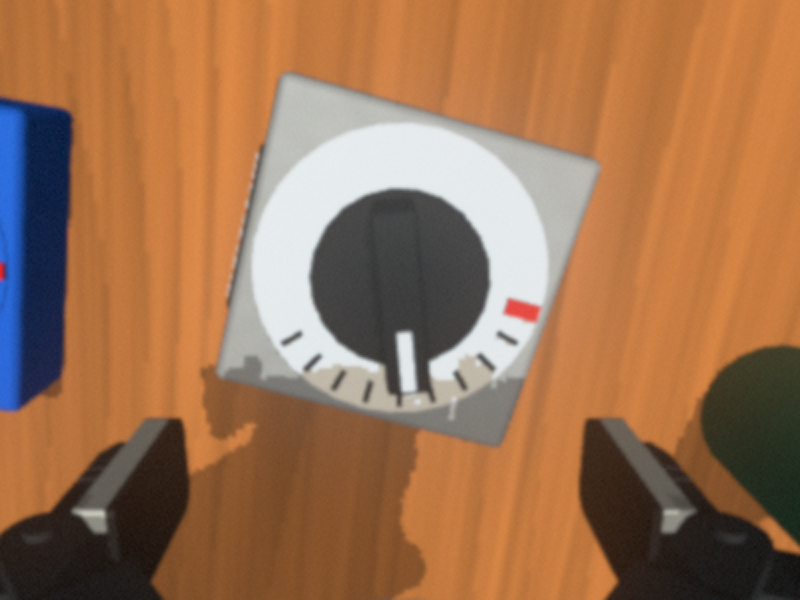

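Near view: the bar runs from (395,200) to (408,393) in the crop with the pointer towards the bottom, and the red mark is at (522,310). Flask edge at right. The jaws already lie across the bar.

```bash
python3 - <<'E'
from h import *
im,c=load('w9'); P=lambda x,y,z: ray(c,90+x/2,60+y/2,z)[:2]; A=lambda d:np.arctan2(d[1],d[0])
a,b=P(394,206,.09),P(407,393,.09); print('bar',(a+b)/2,np.linalg.norm(b-a),A(b-a))
l,r=P(311,277,.052),P(490,277,.052); t,bt=P(400,188,.053),P(400,365,.053); print('disc',(l+r)/2,np.linalg.norm(l-r))
ctr=(a+b)/2
dl,dr,dt=P(251,268,.046),P(549,268,.046),P(400,122,.046); C=(dl+dr)/2; print('dial',C,np.linalg.norm(dl-dr))
red=P(522,310,.046); print('mark from disc',A(red-(l+r)/2),'from bar',A(red-ctr))
d=A(b-a); print('turn needed',A(red-(l+r)/2)-d)
im,ct=load('top0'); print('flask',ray(ct,209,139,.2),ray(ct,220,160,0.02))
need([*ctr,.235],d+np.pi/2)
E
```

```text
bar [0.52802322 0.30331933] 0.0665018674193207 -1.39148771721676
disc [0.52858312 0.30342899] 0.07099070939408242
dial [0.52817514 0.30568569] 0.12048272276660314
mark from disc -0.19094244340691363 from bar -0.18690917281455127
turn needed 1.2005452738098463
flask [0.71945443 0.24287811 0.2       ] [0.70630966 0.23857699 0.02      ]
at [0.524  0.2943 0.3387] [-1.5746  0.0067  0.1052] t 17.42 F [-0.2  0.5 -0.4] w 0.0853
need shift units [0.284 5.182 0.446] turn units [ 0.0011 -0.0236 -0.0022]
```

Request:
step_arm(targets=[{"grip": 1, "x": 0.1, "y": 0.3, "z": 0.1, "ax": 0.0011, "ay": -0.0236, "az": -0.0022}, {"grip": 1, "x": 0.18, "y": 0.7, "z": 0.32, "ax": 0, "ay": 0, "az": 0}, {"grip": 1, "x": 0, "y": 0.7, "z": 0, "ax": 0, "ay": 0, "az": 0}, {"grip": 1, "x": 0, "y": 0.7, "z": 0, "ax": 0, "ay": 0, "az": 0}, {"grip": 1, "x": 0, "y": 0.5, "z": 0, "ax": 0, "ay": 0, "az": 0}, {"grip": 1, "x": 0, "y": 0, "z": 0, "ax": 0, "ay": 0, "az": 0}, {"grip": 1, "x": 0, "y": 0, "z": 0, "ax": 0, "ay": 0, "az": 0}])

```text
time: 18.0
eef_pos: [0.5307, 0.3014, 0.2778]
ee_rot: [-1.571, -0.002, 0.166]
contact_force: [-0.5, 0.5, -0.0]
width: 0.0854
```

```bash
python3 - <<'E'
from h import *
need([.5282,.3034,.236],.179)
E
```

```text
at [0.5307 0.3014 0.2778] [-1.5711 -0.0019  0.1665] t 18.0 F [-0.5  0.5 -0. ] w 0.0854
need shift units [-0.109  2.09   0.118] turn units [ 0.0001 -0.004   0.0006]
```

Request:
step_arm(targets=[{"grip": 1, "x": -0.11, "y": 0.5, "z": 0.12, "ax": 0, "ay": -0.004, "az": 0.0006}, {"grip": 1, "x": 0, "y": 0.6, "z": 0, "ax": 0, "ay": 0, "az": 0}, {"grip": 1, "x": 0, "y": 0.5, "z": 0, "ax": 0, "ay": 0, "az": 0}, {"grip": 1, "x": 0, "y": 0.3, "z": 0, "ax": 0, "ay": 0, "az": 0}, {"grip": 1, "x": 0, "y": 0, "z": 0, "ax": 0, "ay": 0, "az": 0}, {"grip": 1, "x": 0, "y": 0, "z": 0, "ax": 0, "ay": 0, "az": 0}])

```text
time: 18.5
eef_pos: [0.5283, 0.3038, 0.2369]
ee_rot: [-1.57, -0.001, 0.178]
contact_force: [0.1, 0.5, 0.4]
width: 0.0853
```

```bash
python3 - <<'E'
from h import *
need([.5282,.3034,.236],.179)
E
```

```text
at [0.5283 0.3038 0.2369] [-1.5705e+00 -1.1000e-03  1.7840e-01] t 18.5 F [0.1 0.5 0.4] w 0.0853
need shift units [-0.01   0.043 -0.017] turn units [-0.0001 -0.0002  0.0004]
```

Well aligned; close on the bar.

Request:
step_arm(targets=[{"grip": -1, "x": 0, "y": 0, "z": 0, "ax": 0, "ay": 0, "az": 0}, {"grip": -1, "x": 0, "y": 0, "z": 0, "ax": 0, "ay": 0, "az": 0}, {"grip": -1, "x": 0, "y": 0, "z": 0, "ax": 0, "ay": 0, "az": 0}, {"grip": -1, "x": 0, "y": 0, "z": 0, "ax": 0, "ay": 0, "az": 0}, {"grip": -1, "x": 0, "y": 0, "z": 0, "ax": 0, "ay": 0, "az": 0}, {"grip": -1, "x": 0, "y": 0, "z": 0, "ax": 0, "ay": 0, "az": 0}, {"grip": -1, "x": 0, "y": 0, "z": 0, "ax": 0, "ay": 0, "az": 0}, {"grip": -1, "x": 0, "y": 0, "z": 0, "ax": 0, "ay": 0, "az": 0}, {"grip": -1, "x": 0, "y": 0, "z": 0, "ax": 0, "ay": 0, "az": 0}])

```text
time: 19.25
eef_pos: [0.5275, 0.3038, 0.2384]
ee_rot: [-1.57, 0.0, 0.179]
contact_force: [-0.1, 0.4, -0.7]
width: 0.0149
```

Request:
step_arm(targets=[{"grip": -1, "x": 0, "y": 0.05, "z": 0, "ax": 0, "ay": -0.02, "az": 0}, {"grip": -1, "x": 0, "y": 0, "z": 0, "ax": 0, "ay": -0.03, "az": 0}, {"grip": -1, "x": 0, "y": 0, "z": 0, "ax": 0, "ay": -0.03, "az": 0}, {"grip": -1, "x": 0, "y": 0, "z": 0, "ax": 0, "ay": -0.03, "az": 0}])

```text
time: 19.58
eef_pos: [0.5271, 0.3037, 0.2384]
ee_rot: [-1.57, 0.001, 0.534]
contact_force: [-1.2, -0.5, -1.7]
width: 0.0149
```

```bash
python3 - <<'E'
from h import *
need([.5282,.3034,.236],1.379); print(monitor.get_state()['wrist_torque'].round(2))
E
```

```text
at [0.5271 0.3037 0.2384] [-1.5697e+00  7.0000e-04  5.3400e-01] t 19.58 F [-1.2 -0.5 -1.7] w 0.0149
need shift units [ 0.04   0.122 -0.043] turn units [-4.00e-04 -2.69e-01 -1.00e-04]
[-0.04  0.   -0.08]
```

Request:
step_arm(targets=[{"grip": -1, "x": 0.03, "y": 0.03, "z": 0, "ax": 0, "ay": -0.03, "az": 0}, {"grip": -1, "x": 0, "y": 0.03, "z": 0, "ax": 0, "ay": -0.03, "az": 0}, {"grip": -1, "x": 0, "y": 0, "z": 0, "ax": 0, "ay": -0.03, "az": 0}, {"grip": -1, "x": 0, "y": 0, "z": 0, "ax": 0, "ay": -0.03, "az": 0}, {"grip": -1, "x": 0, "y": 0, "z": 0, "ax": 0, "ay": -0.03, "az": 0}, {"grip": -1, "x": 0, "y": 0, "z": 0, "ax": 0, "ay": -0.03, "az": 0}, {"grip": -1, "x": 0, "y": 0, "z": 0, "ax": 0, "ay": -0.03, "az": 0}])

```text
time: 20.17
eef_pos: [0.5268, 0.3031, 0.2384]
ee_rot: [-1.567, 0.002, 1.226]
contact_force: [-0.3, -1.2, -0.8]
width: 0.015
```

Request:
step_arm(targets=[{"grip": -1, "x": 0, "y": 0, "z": 0, "ax": 0, "ay": -0.015, "az": 0}, {"grip": -1, "x": 0, "y": 0, "z": 0, "ax": 0, "ay": -0.015, "az": 0}])

```text
time: 20.33
eef_pos: [0.5268, 0.3029, 0.2384]
ee_rot: [-1.567, 0.001, 1.327]
contact_force: [-1.5, -0.5, 0.0]
width: 0.0149
```

```bash
python3 - <<'E'
from h import *
need([.5282,.3034,.236],1.379); print(monitor.get_state()['wrist_torque'].round(2))
E
```

```text
at [0.5268 0.3029 0.2384] [-1.5669e+00  1.2000e-03  1.3275e+00] t 20.33 F [-1.5 -0.5  0. ] w 0.0149
need shift units [ 0.043  0.12  -0.063] turn units [-0.0013 -0.0164 -0.0004]
[ 0.1   0.02 -0.05]
```

Request:
step_arm(targets=[{"grip": -1, "x": 0, "y": 0, "z": 0, "ax": 0, "ay": -0.015, "az": 0}, {"grip": -1, "x": 0, "y": 0, "z": 0, "ax": 0, "ay": -0.015, "az": 0}])

```text
time: 20.5
eef_pos: [0.5268, 0.3027, 0.2384]
ee_rot: [-1.566, 0.001, 1.426]
contact_force: [-0.9, 0.6, -0.4]
width: 0.0148
```

Request:
step_arm(targets=[{"grip": -1, "x": 0, "y": 0, "z": 0, "ax": 0, "ay": -0.015, "az": 0}])

```text
time: 20.58
eef_pos: [0.5268, 0.3026, 0.2385]
ee_rot: [-1.566, 0.0, 1.473]
contact_force: [-1.4, 0.2, 0.7]
width: 0.0153
```

Request:
step_arm(targets=[{"grip": -1, "x": 0, "y": 0, "z": 0, "ax": 0, "ay": -0.015, "az": 0}, {"grip": -1, "x": 0, "y": 0, "z": 0, "ax": 0, "ay": -0.015, "az": 0}])

```text
time: 20.75
eef_pos: [0.5266, 0.3023, 0.2387]
ee_rot: [-1.564, -0.002, 1.563]
contact_force: [0.2, 1.5, -1.5]
width: 0.0152
```

```bash
python3 - <<'E'
from h import *
need([.5282,.3034,.236],1.379); print(monitor.get_state()['wrist_torque'].round(2))
E
```

```text
at [0.5266 0.3023 0.2387] [-1.5635 -0.0019  1.5632] t 20.75 F [ 0.2  1.5 -1.5] w 0.0152
need shift units [ 0.054  0.132 -0.078] turn units [-0.0024  0.0586  0.0004]
[ 0.4   0.13 -3.16]
```

The wrist moment jumped to -3.2 N m, so the knob is at its stop. Release, rise and check.

Request:
step_arm(targets=[{"grip": 1, "x": 0, "y": 0, "z": 0, "ax": 0, "ay": 0, "az": 0}, {"grip": 1, "x": 0, "y": 0, "z": 0, "ax": 0, "ay": 0, "az": 0}, {"grip": 1, "x": 0, "y": 0, "z": 0, "ax": 0, "ay": 0, "az": 0}, {"grip": 1, "x": 0, "y": 0, "z": 0, "ax": 0, "ay": 0, "az": 0}, {"grip": 1, "x": 0, "y": -0.4, "z": 0, "ax": 0, "ay": 0, "az": 0}, {"grip": 1, "x": 0, "y": -0.8, "z": 0, "ax": 0, "ay": 0, "az": 0}, {"grip": 1, "x": 0, "y": -1, "z": 0, "ax": 0, "ay": 0, "az": 0}, {"grip": 1, "x": 0, "y": -1, "z": 0, "ax": 0, "ay": 0, "az": 0}, {"grip": 1, "x": 0, "y": -1, "z": 0, "ax": 0, "ay": 0, "az": 0}, {"grip": 1, "x": 0, "y": -0.8, "z": 0, "ax": 0, "ay": 0, "az": 0}, {"grip": 1, "x": 0, "y": 0, "z": 0, "ax": 0, "ay": 0, "az": 0}, {"grip": 1, "x": 0, "y": 0, "z": 0, "ax": 0, "ay": 0, "az": 0}])

```text
time: 21.75
eef_pos: [0.5269, 0.3023, 0.3468]
ee_rot: [-1.564, -0.001, 1.562]
contact_force: [-0.7, -0.5, 0.5]
width: 0.0856
```

```bash
python3 - <<'E'
from h import *
im,c=snap('wrist','w10'); need([.5282,.3034,.34],1.4); h=cv2.cvtColor(im,cv2.COLOR_RGB2HSV).astype(int)
def blobs(m,lo,hi):
    n,l,st,ct=cv2.connectedComponentsWithStats(m.astype(np.uint8)); return [(st[i].tolist(),ct[i].round(1),cv2.minAreaRect(np.argwhere(l==i)[:,::-1].astype(np.float32))) for i in range(1,n) if lo<st[i,4]<hi]
u,v=proj(c,[.5282,.3034,.06]); Y,X=np.mgrid[:420,:560]; near=np.hypot(X-u,Y-v)<100; print(u,v)
A=lambda d:np.arctan2(d[1],d[0]); ctr=np.array([.5282,.3034])
print('red');
for s,t,_ in blobs(near&(h[...,1]>140)&((h[...,0]<6)|(h[...,0]>173)),20,1000): p=ray(c,*t,.046)[:2]; print(s,t,p,A(p-ctr))
print('pointer (white)')
for s,t,r in blobs(near&(h[...,1]<50)&(h[...,2]>135),25,2000): p=ray(c,*t,.09)[:2]; print(s,t,r,p,np.linalg.norm(p-ctr),A(p-ctr))
print('black')
for s,t,r in blobs(near&(h[...,2]<75),300,20000): print(s,t,r,ray(c,*t,.07)[:2])
E
```

```text
at [0.527  0.3025 0.3469] [-1.5645e+00 -1.3000e-03  1.5623e+00] t 21.8 F [ 0.2 -0.2  0.8] w 0.0854
need shift units [ 0.048  0.347 -0.06 ] turn units [-0.002   0.0517  0.0002]
282.4896429293187 213.02772526176318
red
[269, 265, 6, 8, 32] [271.2 269.1] [0.5838254 0.2929642] -0.18545271611554726
pointer (white)
black
[240, 169, 83, 95, 5203] [280.7 208.9] ((282.11199951171875, 211.11239624023438), (86.43733215332031, 81.52644348144531), 55.40770721435547) [0.52210516 0.30202944]
```

```bash
python3 - <<'E'
from h import *
im,c=load('w10'); g=cv2.cvtColor(im,cv2.COLOR_RGB2HSV)
for r in (.017,.022,.027):
    row=[]
    for a in np.arange(-.5,.36,.05):
        u,v=proj(c,[.5282+r*np.cos(a),.3034+r*np.sin(a),.09]); row.append(int(im[int(round(v)),int(round(u))].mean()))
    print(r,row)
# bright cluster restricted to the bar top end
u,v=proj(c,[.5282+.023*np.cos(-.19),.3034+.023*np.sin(-.19),.09]); print(u,v); u,v=int(u),int(v)
sub=im[v-22:v+26:2,u-24:u+26:2].mean(2).astype(int)
for r in sub: print(' '.join(f'{x:3d}' for x in r))
E
```

```text
0.017 [62, 78, 137, 199, 226, 228, 230, 227, 183, 127, 82, 64, 63, 63, 60, 64, 65, 66]
0.022 [67, 62, 66, 134, 200, 225, 229, 227, 172, 115, 67, 67, 85, 128, 212, 222, 214, 220]
0.027 [169, 71, 64, 64, 140, 225, 229, 227, 179, 79, 66, 84, 199, 225, 229, 229, 229, 229]
276.99243623654485 253.58408747132142
 60  62  60  55  56  57  56  56  53  57  56  56  56  58  62  62  64  63  62  62  62  66  65  63  63
 62  63  60  55  57  57  56  57  54  54  59  57  57  58  62  62  63  62  63  59  61  65  65  66  67
 59  62  58  56  56  57  58  59  53  58  61  62  88  97  90  80  65  62  63  59  65  64  65  65  66
 64  60  55  58  58  57  55  56  57  59  62  73 171 212 200 165  79  63  65  61  65  65  66  66  68
 98  65  58  59  58  58  57  58  54  63  64  87 199 228 228 191  83  64  60  60  65  67  64  66  67
180 105  66  58  60  56  58  58  58  62  61 102 208 229 227 173  75  62  61  61  64  66  65  65  66
226 204 142  86  62  55  58  58  58  64  66 121 218 229 226 159  70  63  62  63  65  65  67  67  65
229 229 221 181 114  71  60  59  61  62  65 137 224 228 222 136  69  63  63  65  64  65  64  
[... 906 characters left out ...]

227 208 140 203 228 228 227 206 165 117 150 171 170 153 113  99 126 214 229 230 229 231 230 229 230
208 220 218 226 229 228 228 199 153 124 146 160 187 216 215 213 217 227 230 229 229 229 229 229 229
177 189 208 221 224 228 227 197 147 119 119 126 198 227 228 229 229 229 230 228 229 229 229 228 227
168 171 173 181 190 199 208 189 148 124 121 131 210 228 228 229 229 228 228 227 227 224 222 218 204
144 147 150 154 159 163 164 171 167 160 157 157 196 209 214 216 217 213 207 204 192 189 185 180 177
135 134 136 136 139 139 142 145 149 152 155 157 163 166 170 172 174 176 178 176 176 176 173 175 173
134 133 133 134 132 135 136 135 136 136 136 139 140 141 145 148 151 155 158 161 166 167 171 169 171
```

```bash
python3 - <<'E'
from h import *
im,c=load('w10'); g=im.mean(2)
pts=[]
for v in range(238,262):
    x=np.arange(266,288); w=g[v,266:288]-70; w[w<40]=0
    k=np.arange(len(x)); m=np.abs(x-(279.2-(v-237)*3/24))<7; w=w*m; pts.append(ray(c,(x*w).sum()/w.sum(),v,.09)[:2])
p=np.array(pts,np.float32); d=cv2.fitLine(p,cv2.DIST_HUBER,0,.01,.01).ravel()[:2]; d*=np.sign(d[0]); print('pointer dir',np.arctan2(d[1],d[0]),'end',p[-1])
for ctr in ([.5282,.3034],[.5268,.3028],[.5282,.305]): r=ray(c,271.2,269.1,.046)[:2]-ctr; print('mark',np.arctan2(r[1],r[0]))
# box edge reference in w9: dial ticks etc skipped; cog check in scene
im2,c2=snap('scene','s3'); print('scene cog', end=' ')
h=cv2.cvtColor(im2,cv2.COLOR_RGB2HSV);m=(h[...,0]>5)&(h[...,0]<28)&(h[...,1]>200)&(h[...,2]>140);m[:, :240]=0;m[:,300:]=0;m[:165]=0;m[230:]=0
n,l,st,ct=cv2.connectedComponentsWithStats(m.astype(np.uint8)); print(st[1+st[1:,4].argmax()])
E
```

```text
pointer dir -0.162175 end [0.5566779  0.29771864]
mark -0.18545271611554726
mark -0.17080042959991604
mark -0.21308744594754256
scene cog [266 200  27  23 166]
```

```bash
python3 - <<'E'
from h import *
print(ticket.sign_off())
E
```

```text
the job is handed in; nothing more can be done
None
```

I fitted the orange cog on the hub with its wide slot on the master spline, turned the reset knob anticlockwise to its stop, let go of both, and handed the job in at about 22 s. The sign-off gave no verdict, so what follows is my own measurement.

- **Cog:** It slid down with no extra force until it met the shoulder at the expected height, where the highest reading was about 28–30 N against the 60 N limit. After release, the wrist camera put its axis within about 3 mm of my hub estimate.
- **Cog, late scene check:** The scene-camera outline had the same lower and right edges as just after placing. The left part fell outside the colour mask, probably in the arm's shadow, so that check was only partial.
- **Knob:** It turned freely until the wrist moment jumped to 3.2 N m, which I took as the stop. The pointer then read -0.16 rad against -0.17 to -0.21 rad for the red mark, so it is at zero within measuring error.
- **Tool angle at the stop:** The tool had turned about 0.18 rad further than vision predicted. I put this down to the bar slipping in the grip.
- **Position estimates:** My views of the hub differed by 2–3 mm, partly because I first read the calibration after the picture, while the arm was still moving. I corrected that and aimed between the estimates.
- **Other items:** The arm touched nothing else that I noticed, but I did not re-measure the loose items. At hand-in the fingers were open, about 80 mm clear above the knob.

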